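# Put returned devices on the sloped stand, read them in, holster the reader

### The job

Lay every returned device that is on the bench (clamp meter, mains adapter, laptop supply, old phone; one may be missing) face up on the raised sloped stand, one to a bay, lengthwise down the slope across both narrow rails and centred in its bay. When all are up, pick up the handheld reader and read each device from the longest to the shortest, that is clamp meter, adapter, laptop supply, phone: hold the window under the reader's nose about 4 cm off the middle of the device's top face, square to that sloping face, and keep it steadily there for three seconds. Then slide the reader nose first fully home into its holster, let go, leave the devices centred in their bays, and do not disturb the jar and the solder reel.

Things in the scene. Friction and masses are not known exactly. Their poses are not given: they have to be found in the camera images.
- clamp_meter: dark clamp meter with an orange side stripe, small display and dial, 62 x 140 x 33 mm (x, y, z); origin at the centre of the underside; the flat case is 60 mm wide and 28 mm thick, only the dial stands higher; z up out of the face; 0.22 kg. May be absent. Reading point: middle of the face
- adapter: black mains adapter, 48 x 118 x 30 mm (x, y, z) with a cable stub: the case runs from y = -41 to +59 mm, the 10 mm thick stub from y = -59 to -41; origin at the centre of the 118 mm length, on the underside; z up out of the top face; 0.13 to 0.25 kg. May be absent. Reading point: top face over the origin
- laptop_supply: black plain laptop supply brick, 46 x 105 x 30 mm (x, y, z); origin at the centre of the underside; z up out of the top face; 0.18 to 0.35 kg. May be absent. Reading point: middle of the top face
- old_phone: thin dark old phone with screen and round key, 46 x 100 x 15 mm (x, y, z); origin at the centre of the underside; z up out of the face; about 0.09 kg. May be absent. Reading point: middle of the face
- deck: sloped deck of the fixed metal stand, 168 x 449 mm: origin at its centre in the supporting plane, 60 mm over the bench; x up the slope (away from the robot), y along the stand, z square to the slope of 12 degrees (0.21 rad), low side towards the robot. Support: two 10 mm wide rails along y, centred at x = -28 and +28 mm, free air between and below
- bay0 (a point): centre of the leftmost bay (deck y = +162 mm), on the supporting plane: a device's origin belongs here, its y axis (its length) along deck x, either way round. The four bays are 108 mm wide, divided by pins on the rails (8 mm high, 6 mm thick) at deck y = -108, 0 and +108 mm
- bay1 (a point): centre of the second bay (deck y = +54 mm), on the supporting plane. Round stop bars (8 mm thick) along y at deck x = -80 and +80 mm and end plates at deck y = -222 and +222 mm stand 6 mm over the plane
- bay2 (a point): centre of the third bay (deck y = -54 mm), on the supporting plane
- bay3 (a point): centre of the rightmost bay (deck y = -162 mm), on the supporting plane
- reader: handheld reader, black bar 120 x 36 x 24 mm (x, y, z) with rounded edges, five rubber ribs at the tail (-x), small grey button on top near the nose (+x); origin at the centre of the underside, z up; 0.12 kg; starts flat on the bench. Grip its tail half across the 36 mm width
- window (a point): middle of the reader's window, in its underside 45 mm from the origin towards the nose (+x) and 15 mm from the nose end; it looks along the reader's -z
- holster: fixed grey holster, a level sleeve open towards its -x (to the robot): inside 43 mm wide, z = 4 to 34 mm; top 38 mm over the bench; mouth at x = -36 mm, flared out to -45 mm; back wall inside at x = +35 mm; base plate 86 x 90 x 4 mm. Origin on the bench; x points into it. Reader home: its origin at x = -25, window at x = +20 mm, tail 49 mm out of the mouth
- jar: bystander: small jar with white cap, 34 mm across, 52 mm high, origin under its centre; leave it alone
- reel: bystander: small solder reel with blue flanges, 45 mm across, 28 mm high, origin under its centre; leave it alone

How it is judged:
By the outcome, as a careful person would: the job done as asked, in the order asked, and still so for the second after the job is handed in, with the robot touching nothing.
Of clamp_meter, adapter, laptop_supply, old_phone only 3 to 4 are there at a start; the rules pass over those that are not, and their reading is None.
At some moment in a run one of clamp_meter, adapter, laptop_supply, old_phone, reader may be knocked a few centimetres aside while the robot is not near it.
Once in a run the grip may slacken for a moment while it holds something.
It also fails if it takes over 210 s, if anything falls off the work surface, if the arm or the gripper's body presses on something with over 40 N, if the wrist force passes 120 N, or if a joint passes its speed limit or range.

### The arm

A 6-joint arm with a two-finger parallel gripper is mounted at the origin on a cart in front of the work surface, level with it; the furniture and walls round the work are solid. World frame = base frame: x ahead of the robot, y to its left, z up, the work surface at z = 0. Lengths are in m, angles in degrees, forces in N, time in s.
With the tool pointing down it reaches from about 0.25 to 0.725 m from the base axis. Payload 9.7 kg.
Tool frame: the origin (TCP) lies midway between the tips of the shut fingers; the grasp point (between the pads) lies 19 mm behind it; z points along the fingers, y is the line along which they close (so a half turn about z gives the same grasp; the last joint's range is limited). The gripper opens to 85 mm and grips with 20 to 120 N. Pads are 22 mm wide; open, the fingers measure 114 mm over their backs; the gripper's body (76 mm by 85 mm) begins 54 mm behind the grasp point. The pads swing forward as they close: fully open they stand 13 mm farther back than shut.
Start: joints at [72.594, 4.979, 10.078, 95.1, 0, 90], TCP at [0.165, 0.525, 0.231] pointing down, gripper open.
Joint ranges: [-179.16, 179.16], [-48.56, 103.87], [-65.8, 70.77], [-126.05, 130.52], [-82.76, 87.17], [-180, 180]. Speed limits (degrees/s): [127.2, 127.2, 147.25, 180, 180, 180].

### API

Orientations are given as [roll, pitch, yaw] about the fixed x, y, z axes, in that order (R = Rz(yaw) Ry(pitch) Rx(roll)).
In Python, from workcell import bot gives the robot as it stands.
- The arm moves only by the shell command python3 -m crank 'ROWS' [FORCE]. ROWS is JSON, a list of rows, each an object with "gripper": the finger opening in mm, from 0 to 85.4; "travel": the shift along the tool's x, y, z in mm, a list of three; "twist": the turn, a rotation vector about the tool's x, y, z in rad, a list of three. In form: [{"gripper": gripper, "travel": [tx, ty, tz], "twist": [rx, ry, rz]}, ...]. A call has 1 to 12 rows; each row shifts and turns the commanded pose from where the row before left it, along the tool's axes as they then stand; what a row does not reach is not made up. A row lasts 1/8 s, in which the tool goes at most 62.5 mm and 10.7 degrees, less where a joint would pass 70% of its speed; a pose out of reach is approached as far as the arm can. A call is refused whole if a number of a shift passes 62.5 or a number of a turn 0.188, either way. A call with a gripper value outside its range is refused whole. The fingers move at their own pace and stop on an object; FORCE is the grip in N (left out, the last holds). Time passes only in rows, so rows that do not move let the fingers close. It gives the time, the measured TCP pose, the force, the opening and the grip force at its end, in the units of the state.
- bot.get_obs(): the state, without advancing time (a new reading comes with each control period).
- bot.camera(name): name is "scene" or "top" or "wrist"; returns the picture (384x512x3 uint8, red, green, blue); there is no depth.
- bot.calibration(name): a dict with "vfov" (degrees; the focal length in pixels is half the picture's height over the tangent of half this angle, whatever the lens; pixels are square), "cx", "cy" (the principal point, pixels), "camera_from_world" (4x4, takes a point from world to camera coordinates). Camera axes: x right, y down, z forward; pixel columns grow to the right and rows downward; lengths in m; the calibration is good to about 2 mm. The wrist camera is an equidistant fisheye: a pixel r from the principal point sees the ray r / f radians off the axis. A picture is of the moment at which its call begins: read the wrist's pose just before it. calibration takes no time and is no camera call; for the wrist camera it gives the pose at the moment of the call.
- bot.job_done(): hands the job in; it is judged then, once.
The state is a dict: "time": time; "q": joint angles; "qd": joint speeds; "joint_efforts": joint torques, N m; "ee_pos": TCP position; "tcp_rot": TCP orientation; "wrist_force": force on the tool from outside, world axes, zero at the start; "torque": the same for the moment, N m; "opening": finger opening in m; "grasp_force": force on a finger pad.
Only numpy, scipy, OpenCV 4.12 (cv2) and the standard library are available. Lean on these libraries where they do the work, as an engineer would, in place of code of your own. Each camera call takes 0.05 s, during which the arm holds its last target. There are 200 camera calls.

## Working session

There is one attempt and no reset: what is moved stays moved. The work goes in short steps, Python scripts to look and compute and a shell command to move; the robot and the scene stay as the last step left them, time stands still between calls to the robot, and variables do not carry over. Pictures are saved under pics/ and viewed, at most 14 in all, crops included, and the job is handed in when it is done.

```bash
ls; mkdir -p pics; python3 - <<'E'
from workcell import bot
import cv2,numpy as np
print(bot.get_obs())
for n in ("scene","top","wrist"):
    c=bot.calibration(n);print(n,c['vfov'],c['cx'],c['cy'],np.round(c['camera_from_world'],3).tolist())
    cv2.imwrite(f'pics/{n}0.png',bot.camera(n)[...,::-1])
a=[cv2.imread(f'pics/{n}0.png') for n in('top','scene')]
cv2.imwrite('pics/top0x.png',cv2.resize(a[0],(800,600),interpolation=cv2.INTER_CUBIC))
cv2.imwrite('pics/scene0x.png',cv2.resize(a[1],(800,600),interpolation=cv2.INTER_CUBIC))
E
```

```text
pics
{'time': 0.0, 'q': array([ 7.25926704e+01,  5.01217633e+00,  1.00321003e+01,  9.50978386e+01,
       -2.07829749e-03,  9.00000599e+01]), 'qd': array([ 0.01801424,  0.10948214,  0.03071863,  0.12328629, -0.08111672,
        0.03768226]), 'joint_efforts': array([ 4.67057434e-04, -5.20391679e+01,  4.64804184e+01,  1.62232993e-02,
        4.77089941e-05,  9.84332274e-06]), 'ee_pos': array([0.16448078, 0.52458906, 0.23055165]), 'tcp_rot': array([-1.79922085e+02,  2.07837702e-03,  1.62592613e+02]), 'wrist_force': array([ 1.14935959,  0.54099337, -0.06122178]), 'torque': array([-0.01802108, -0.00583954, -0.01280465]), 'grasp_force': 0.0, 'opening': 0.08506187189516366}
scene 57.48032760717286 256.82801381581885 193.30853466250375 [[0.894, -0.449, 0.008, -0.515], [-0.315, -0.642, -0.699, 0.177], [0.319, 0.622, -0.715, 0.931], [0.0, 0.0, 0.0, 1.0]]
top 42.73550834028393 260.3833983153612 185.8174810379672 [[0.02, -1.0, 0.008, -0.047], [-0.986, -0.021, -0.168, 0.548], [0.168, -0.004, -0.986, 1.625], [0.0, 0.0, 0.0, 1.0]]
wrist 65.70646984690485 259.7279261842434 188.56092368170624 [[0.3, 0.954, -0.002, -0.549], [0.918, -0.288, 0.272, -0.034], [0.258, -0.083, -0.962, 0.379], [0.0, 0.0, 0.0, 1.0]]
```

View pics/top0x.png

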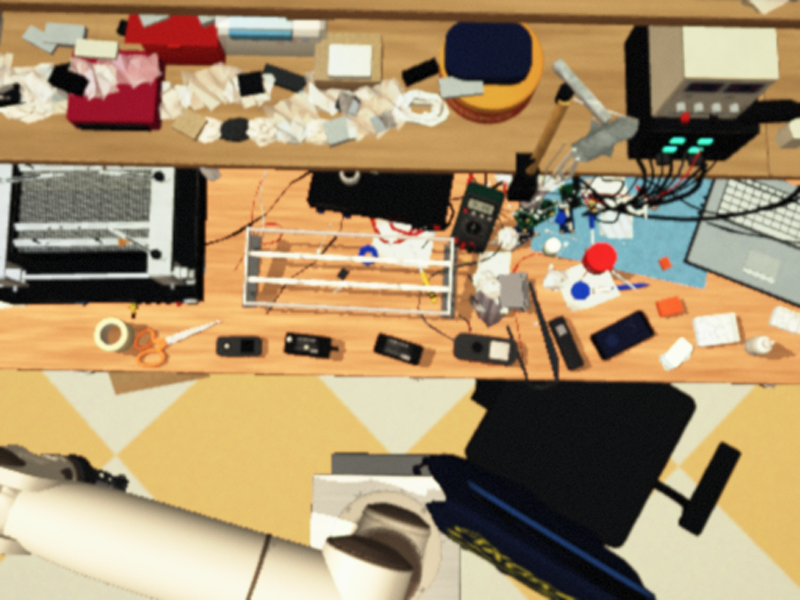

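View pics/scene0x.png

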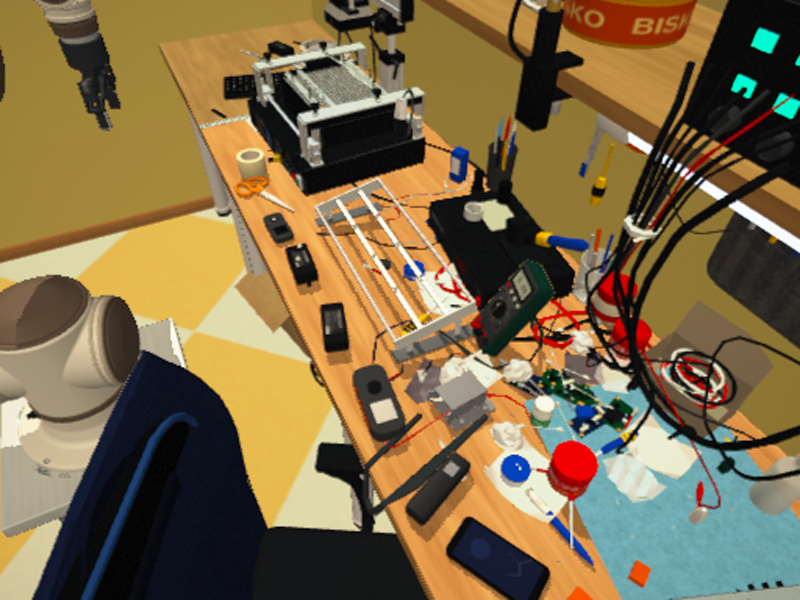

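The four devices lie in a row in front of the stand: phone, adapter, supply and meter. The reader is the bar at (567,343) in the top picture. The grey holster is at (512,290), and the reel and jar are further back. Next I'll measure.

```bash
cat > h.py <<'E'
from workcell import bot
import numpy as np, cv2, json
from scipy.spatial.transform import Rotation as R
def ray(c,uv,fish=False):
    f=192/np.tan(np.radians(c['vfov']/2)); T=np.array(c['camera_from_world'])
    d=np.array([(uv[0]-c['cx'])/f,(uv[1]-c['cy'])/f])
    if fish:
        r=np.hypot(*d)+1e-12; v=np.r_[d/r*np.sin(r),np.cos(r)]
    else: v=np.r_[d,1]
    return -T[:3,:3].T@T[:3,3], T[:3,:3].T@(v/np.linalg.norm(v))
def onz(c,uv,z,fish=False):
    o,v=ray(c,uv,fish); return o+v*(z-o[2])/v[2]
def tri(rays):
    A=np.zeros((3,3));b=np.zeros(3)
    for o,v in rays:
        P=np.eye(3)-np.outer(v,v);A+=P;b+=P@o
    x=np.linalg.solve(A,b); return x,max(np.linalg.norm((np.eye(3)-np.outer(v,v))@(x-o)) for o,v in rays)
def proj(c,p,fish=False):
    f=192/np.tan(np.radians(c['vfov']/2)); T=np.array(c['camera_from_world']); q=T[:3,:3]@np.asarray(p)+T[:3,3]
    r=np.hypot(q[0],q[1])+1e-12
    s=np.arctan2(r,q[2])/r if fish else 1/q[2]
    return np.array([c['cx']+f*q[0]*s,c['cy']+f*q[1]*s])
def state():
    o=bot.get_obs(); return np.array(o['ee_pos']),R.from_euler('xyz',o['tcp_rot'],degrees=True),o
def go(p,rpy):
    "remaining tool-frame travel (mm) and twist (rad)"
    P,Q,o=state(); T=R.from_euler('xyz',rpy,degrees=True)
    tw=(Q.inv()*T).as_rotvec(); tr=Q.inv().apply(np.asarray(p)-P)*1000
    print('t',round(o['time'],2),'now',np.round(P,4),np.round(o['tcp_rot'],1),'q',np.round(o['q'],0),'travel',np.round(tr,1),'twist',np.round(tw,3),'open',round(o['opening']*1000,1))
E
python3 - <<'E'
from h import *
t=bot.calibration('top');s=bot.calibration('scene')
I={n:cv2.imread(f'pics/{n}0.png') for n in('top','scene')}
for n,c,roi in(('top',t,(130,200,400,245)),('scene',s,(150,120,320,345))):
    im=I[n]; m=(im.max(2)<75).astype(np.uint8)*255
    k=np.zeros_like(m);x0,y0,x1,y1=roi;k[y0:y1,x0:x1]=m[y0:y1,x0:x1]
    k=cv2.morphologyEx(k,cv2.MORPH_OPEN,np.ones((3,3)));k=cv2.morphologyEx(k,cv2.MORPH_CLOSE,np.ones((5,5)))
    for q in cv2.findContours(k,cv2.RETR_EXTERNAL,cv2.CHAIN_APPROX_NONE)[0]:
        if cv2.contourArea(q)>100:
            (u,v),(w,h),a=cv2.minAreaRect(q)
            P=onz(c,(u,v),.02);print(n,np.round([u,v,w,h,a],1),np.round(P,3))
im=I['top'][130:250,120:440]
cv2.imwrite('pics/top0z.png',cv2.resize(im,None,fx=2.5,fy=2.5,interpolation=cv2.INTER_CUBIC))
im=I['scene'][110:350,150:370]
cv2.imwrite('pics/scene0z.png',cv2.resize(im,None,fx=2.5,fy=2.5,interpolation=cv2.INTER_CUBIC))
w=np.linalg.inv(bot.calibration('wrist')['camera_from_world']);P,Q,o=state()
print('cam in tool',Q.inv().apply(w[:3,3]-P),Q.inv().apply(w[:3,2]))
E
```

```text
top [152.5 221.5  11.   27.   90. ] [0.422 0.33  0.02 ]
top [301.9 222.3  22.1  15.6   6.3] [ 0.43 -0.18  0.02]
top [254.6 223.2  29.2  11.7  17.7] [ 0.424 -0.019  0.02 ]
top [197.1 221.   28.4  12.5   6. ] [0.427 0.178 0.02 ]
top [391.9 217.3  17.4  23.7  63.4] [ 0.453 -0.489  0.02 ]
top [359.3 220.1  33.4  19.   74.1] [ 0.441 -0.377  0.02 ]
scene [304.5 337.5  13.   27.   90. ] [ 0.46  -0.467  0.02 ]
scene [230.9 309.4  72.8 167.3  84.9] [ 0.34  -0.335  0.02 ]
scene [242.9 260.6  55.5  24.   66.2] [ 0.422 -0.226  0.02 ]
scene [213.9 209.1  30.4  14.8  83.7] [ 0.422 -0.026  0.02 ]
scene [186.6 158.4  50.6  15.2  61.9] [0.424 0.232 0.02 ]
scene [296.5 173.5 107.   45.   90. ] [0.722 0.    0.02 ]
cam in tool [ 0.07003501 -0.00044713 -0.14220521] [-0.27160839 -0.00111763  0.96240721]
```

View pics/top0z.png

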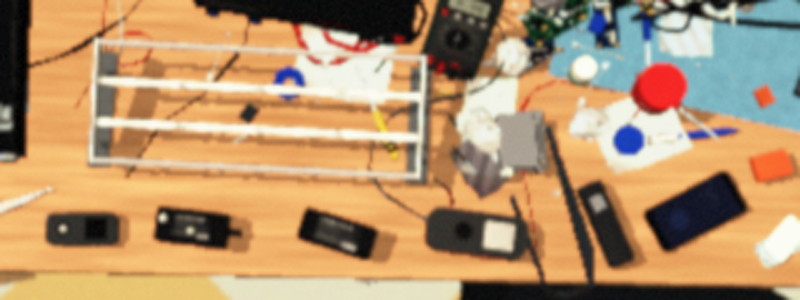

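View pics/scene0z.png

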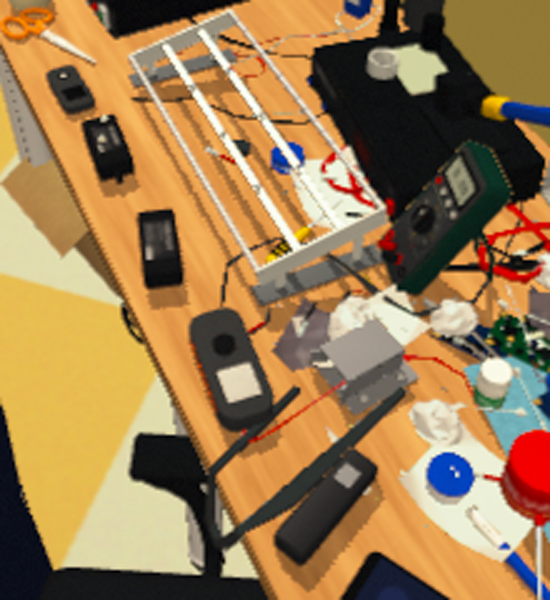

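Top crop: the stand spans (90–427, 40–180), with devices at (82,229), (195,228), (338,233) and (477,232), and the reader at (607,223). The holster is at (520,140). In the scene crop the stand corners are at (235,12), (130,58), (385,212) and (258,275), with dark bars near the reader.

```bash
python3 - <<'E'
from h import *
t=bot.calibration('top');s=bot.calibration('scene')
def T(n,a,b):
    x,e=tri([ray(t,(120+a[0]/2.5,130+a[1]/2.5)),ray(s,(150+b[0]/2.5,110+b[1]/2.5))]);print(n,np.round(x,3),round(e,4));return x
T('LB',(95,40),(235,12));T('RB',(427,58),(385,212));T('LF',(90,163),(130,58));T('RF',(422,180),(258,275))
T('rail bl',(103,80),(200,30));T('rail br',(420,97),(345,228));T('rail fl',(100,122),(162,45));T('rail fr',(420,137),(300,248))
T('phone key',(64,229),(67,72));T('phone scr',(96,229),(72,92))
T('meter dial',(463,231),(224,344));T('meter disp',(498,236),(239,382))
T('supply ctr top',(342,229),(160,245));T('adap',(190,226),(105,145))
T('reader button',(597,203),(348,472));T('holster top',(520,133),(360,345));T('jar',(583,68),(497,375));T('reel',(628,140),(450,475))
E
```

```text
LB [0.677 0.313 0.073] 0.003
RB [ 0.658 -0.137  0.075] 0.0002
LF [0.512 0.318 0.04 ] 0.0021
RF [ 0.497 -0.134  0.045] 0.0011
rail bl [0.619 0.302 0.067] 0.0007
rail br [ 0.608 -0.129  0.064] 0.0022
rail fl [0.562 0.305 0.057] 0.002
rail fr [ 0.552 -0.129  0.059] 0.0002
phone key [0.425 0.353 0.02 ] 0.0033
phone scr [0.422 0.311 0.015] 0.0007
meter dial [ 0.429 -0.191  0.029] 0.0002
meter disp [ 0.424 -0.239  0.026] 0.0004
supply ctr top [ 0.426 -0.026  0.024] 0.0032
adap [0.428 0.183 0.015] 0.0019
reader button [ 0.473 -0.375  0.026] 0.0013
holster top [ 0.558 -0.265  0.042] 0.0057
jar [ 0.658 -0.356  0.039] 0.0012
reel [ 0.561 -0.42   0.022] 0.0001
```

```bash
python3 -m crank '[{"gripper":85,"travel":[-47,-25,-7],"twist":[0,0,0]},{"gripper":85,"travel":[-47,-25,-7],"twist":[0,0,0]},{"gripper":85,"travel":[-47,-25,-7],"twist":[0,0,0]},{"gripper":85,"travel":[-47,-25,-7],"twist":[0,0,0]},{"gripper":85,"travel":[-47,-25,-7],"twist":[0,0,0]},{"gripper":85,"travel":[-47,-25,-7],"twist":[0,0,0]},{"gripper":85,"travel":[-47,-25,-7],"twist":[0,0,0]}]' 60; python3 -m crank '[{"gripper":85,"travel":[0,0,0],"twist":[0,0,0.158]},{"gripper":85,"travel":[0,0,0],"twist":[0,0,0.158]},{"gripper":85,"travel":[0,0,0],"twist":[0,0,0.158]},{"gripper":85,"travel":[0,0,0],"twist":[0,0,0.158]},{"gripper":85,"travel":[0,0,0],"twist":[0,0,0.158]},{"gripper":85,"travel":[0,0,0],"twist":[0,0,0.158]},{"gripper":85,"travel":[0,0,0],"twist":[0,0,0.158]},{"gripper":85,"travel":[0,0,0],"twist":[0,0,0.158]},{"gripper":85,"travel":[0,0,0],"twist":[0,0,0]},{"gripper":85,"travel":[0,0,0],"twist":[0,0,0]}]'
python3 - <<'E'
from h import *
go([.424,.33,.2],[180,0,90])
c=bot.calibration('wrist');cv2.imwrite('pics/w1.png',bot.camera('wrist')[...,::-1]);json.dump({k:np.array(v).tolist() for k,v in c.items()},open('w1.json','w'))
cv2.imwrite('pics/w1x.png',cv2.resize(cv2.imread('pics/w1.png'),(800,600),interpolation=cv2.INTER_CUBIC))
E
```

```text
time: 1.02
ee_pos: [0.4271, 0.258, 0.2804]
tcp_rot: [180.0, -0.0, 162.6]
wrist_force: [0.1, 0.4, 0.5]
opening: 0.0852
grasp_force: 0.0
time: 2.28
ee_pos: [0.4261, 0.2594, 0.2802]
tcp_rot: [-180.0, 0.0, 90.4]
wrist_force: [-0.2, -0.3, 0.2]
opening: 0.0854
grasp_force: 0.0
t 2.27 now [0.4261 0.2594 0.2802] [-180.     0.    90.4] q [ 31.  -1.  10. 100.  -0. 121.] travel [70.6 -1.6 80.1] twist [-0.     0.     0.006] open 85.4
```

View pics/w1x.png

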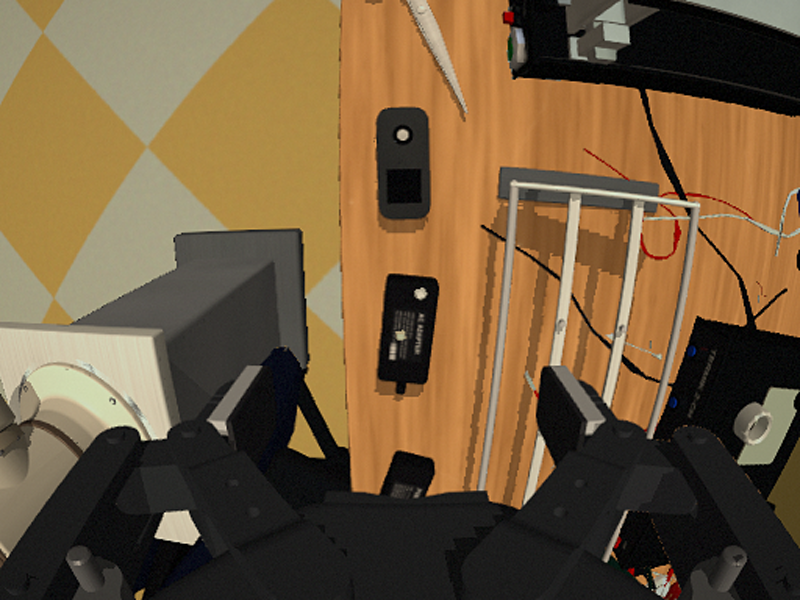

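The wrist view shows the phone at (403,163), the adapter at (410,330), stand pins at (562,325) and (621,330), and rail ends at (575,197) and (638,205).

```bash
python3 - <<'E'
from h import *
c=json.load(open('w1.json'));t=bot.calibration('top');k=1.5625
w=lambda u,v,z:np.round(onz(c,(u/k,v/k),z,True),4)
print('phone ctr',w(403,163,.012),'ends',w(404,108,.012),w(404,218,.012))
print('adapter case ends',w(413,276,.028),w(404,383,.028),'stub',w(400,393,.01))
print('pins',w(562,325,.06),w(621,330,.072),'railends',w(575,197,.054),w(638,205,.066), 'bar',w(515,185,.047),w(695,205,.08))
def T(n,a,b):
    x,e=tri([ray(t,(120+a[0]/2.5,130+a[1]/2.5)),ray(c,(b[0]/k,b[1]/k),True)]);print(n,np.round(x,4),round(e,4))
T('key',(64,229),(403,134));T('railbl',(103,80),(638,205));T('railfl',(100,122),(575,197));T('adapter dot',(163,216),(420,294))
im=cv2.imread('pics/w1.png');m=(im.max(2)<80).astype(np.uint8)*255
for (x0,y0,x1,y1,z) in((228,60,285,145,.012),(228,168,290,257,.028)):
    q=np.zeros_like(m);q[y0:y1,x0:x1]=m[y0:y1,x0:x1];q=cv2.morphologyEx(q,cv2.MORPH_CLOSE,np.ones((9,9)))
    C=max(cv2.findContours(q,cv2.RETR_EXTERNAL,cv2.CHAIN_APPROX_NONE)[0],key=cv2.contourArea)[:,0]
    P=np.array([onz(c,p,z,True)[:2] for p in C])*1000
    print(cv2.minAreaRect(P.astype(np.float32)))
E
```

```text
phone ctr [0.4216 0.3311 0.012 ] ends [0.4222 0.3799 0.012 ] [0.4228 0.2823 0.012 ]
adapter case ends [0.431  0.2333 0.028 ] [0.4236 0.1296 0.028 ] stub [0.4196 0.1092 0.01  ]
pins [0.5593 0.1991 0.06  ] [0.6115 0.1981 0.072 ] railends [0.5637 0.3082 0.054 ] [0.6176 0.3059 0.066 ] bar [0.5133 0.3152 0.047 ] [0.6678 0.3111 0.08  ]
key [0.422  0.3568 0.0058] 0.0007
railbl [0.6233 0.3047 0.0546] 0.0007
railfl [0.5667 0.3074 0.0448] 0.0005
adapter dot [0.439  0.2176 0.0314] 0.0018
((421.07183837890625, 330.9319763183594), (44.9867057800293, 98.62997436523438), 0.653324544429779)
((425.1495361328125, 176.1613311767578), (116.89812469482422, 47.20700454711914), 84.5681381225586)
```

```bash
python3 -m crank '[{"gripper":85,"travel":[18,-1,25],"twist":[0,0,0]},{"gripper":85,"travel":[18,-1,25],"twist":[0,0,0]},{"gripper":85,"travel":[18,-1,25],"twist":[0,0,0]},{"gripper":85,"travel":[18,-1,25],"twist":[0,0,0]},{"gripper":85,"travel":[0,0,50],"twist":[0,0,0]},{"gripper":85,"travel":[0,0,50],"twist":[0,0,0]},{"gripper":85,"travel":[0,0,50],"twist":[0,0,0]},{"gripper":75,"travel":[0,0,15],"twist":[0,0,0]},{"gripper":65,"travel":[0,0,13],"twist":[0,0,0]},{"gripper":65,"travel":[0,0,0],"twist":[0,0,0]}]' 70; python3 -m crank '[{"gripper":20,"travel":[0,0,0],"twist":[0,0,0]},{"gripper":20,"travel":[0,0,0],"twist":[0,0,0]},{"gripper":20,"travel":[0,0,0],"twist":[0,0,0]},{"gripper":20,"travel":[0,0,0],"twist":[0,0,0]}]'
```

```text
time: 3.58
ee_pos: [0.4223, 0.3317, 0.003]
tcp_rot: [180.0, -0.0, 90.2]
wrist_force: [0.2, -0.6, -0.1]
opening: 0.0647
grasp_force: 0.0
time: 4.08
ee_pos: [0.423, 0.3322, 0.0044]
tcp_rot: [179.8, -0.1, 90.2]
wrist_force: [0.3, -0.6, 8.2]
opening: 0.0439
grasp_force: 71.8
```

```bash
cat >> h.py <<'E'
DC=np.array([.581,.0906,.060]);DY=-2.3
def DR(): return R.from_euler('z',DY,degrees=True)*R.from_euler('y',-12,degrees=True)
def deck(x,y,h): return DC+DR().apply([x,y,h])
def TR(): # tool square onto deck, tool x down the slope
    return DR()*R.from_matrix(np.array([[-1,0,0],[0,1,0],[0,0,-1]]).T)
TRe=lambda: TR().as_euler('xyz',degrees=True)
E
python3 -m crank '[{"gripper":20,"travel":[0,0,-15],"twist":[0,0,0]},{"gripper":20,"travel":[0,0,-45],"twist":[0,0,0]},{"gripper":20,"travel":[0,0,-50],"twist":[0,0,0]},{"gripper":20,"travel":[0,0,-50],"twist":[0,0,0]},{"gripper":20,"travel":[0,0,-20],"twist":[0,0,0]},{"gripper":20,"travel":[0,0,0],"twist":[0,0,0]}]'
python3 - <<'E'
from h import *
print(TRe(),deck(0,.162,0))
go(deck(0,.162,.06),TRe())
E
```

```text
time: 4.82
ee_pos: [0.4226, 0.3319, 0.1849]
tcp_rot: [179.8, -0.1, 90.2]
wrist_force: [-0.3, -0.2, -1.5]
opening: 0.0434
grasp_force: 71.5
[180.   12.  177.7] [0.58750135 0.25246949 0.06      ]
t 4.83 now [0.4226 0.3319 0.1849] [ 1.798e+02 -1.000e-01  9.020e+01] q [ 38.   2.   2.  90.  -0. 128.] travel [-79.6 152.   66.5] twist [-0.156 -0.167 -1.522] open 43.4
```

```bash
python3 -m crank '[{"gripper":20,"travel":[0,0,0],"twist":[-0.0173,-0.0186,-0.169]},{"gripper":20,"travel":[0,0,0],"twist":[-0.0173,-0.0186,-0.169]},{"gripper":20,"travel":[0,0,0],"twist":[-0.0173,-0.0186,-0.169]},{"gripper":20,"travel":[0,0,0],"twist":[-0.0173,-0.0186,-0.169]},{"gripper":20,"travel":[0,0,0],"twist":[-0.0173,-0.0186,-0.169]},{"gripper":20,"travel":[0,0,0],"twist":[-0.0173,-0.0186,-0.169]},{"gripper":20,"travel":[0,0,0],"twist":[-0.0173,-0.0186,-0.169]},{"gripper":20,"travel":[0,0,0],"twist":[-0.0173,-0.0186,-0.169]},{"gripper":20,"travel":[0,0,0],"twist":[-0.0173,-0.0186,-0.169]},{"gripper":20,"travel":[0,0,0],"twist":[0,0,0]}]'
python3 -c "
from h import *
go(deck(0,.162,.06),TRe())"
```

```text
time: 6.08
ee_pos: [0.4213, 0.3309, 0.1814]
tcp_rot: [-179.8, 11.8, 177.6]
wrist_force: [0.7, 0.9, -0.5]
opening: 0.0437
grasp_force: 71.4
t 6.08 now [0.4213 0.3309 0.1814] [-179.8   11.8  177.6] q [43. -6. -8. 81. -8. 44.] travel [-140.7  -71.2   93.7] twist [-0.004 -0.003 -0.001] open 43.7
```

```bash
python3 -m crank '[{"gripper":20,"travel":[-28,-14,9],"twist":[0,0,0]},{"gripper":20,"travel":[-28,-14,9],"twist":[0,0,0]},{"gripper":20,"travel":[-28,-14,9],"twist":[0,0,0]},{"gripper":20,"travel":[-28,-14,9],"twist":[0,0,0]},{"gripper":20,"travel":[-28,-15,9],"twist":[0,0,0]},{"gripper":20,"travel":[0,0,0],"twist":[0,0,0]},{"gripper":20,"travel":[0,0,0],"twist":[0,0,0]}]'
cat >> h.py <<'E'
def shot(n):
    c=bot.calibration('wrist');im=bot.camera('wrist')[...,::-1];cv2.imwrite(f'pics/{n}.png',im);json.dump({k:np.array(v).tolist() for k,v in c.items()},open(f'{n}.json','w'))
    cv2.imwrite(f'pics/{n}x.png',cv2.resize(im,(800,600),interpolation=cv2.INTER_CUBIC))
E
python3 -c "
from h import *
go(deck(0,.162,.004),TRe());shot('w2')"
```

```text
time: 6.95
ee_pos: [0.5646, 0.2544, 0.1666]
tcp_rot: [-179.8, 11.8, 177.5]
wrist_force: [-0.2, 0.2, -0.4]
opening: 0.0441
grasp_force: 71.4
t 6.95 now [0.5646 0.2544 0.1666] [-179.8   11.8  177.5] q [27.  3.  0. 77. -6. 29.] travel [ -0.7  -0.6 105. ] twist [-0.004 -0.004 -0.003] open 44.1
```

View pics/w2x.png

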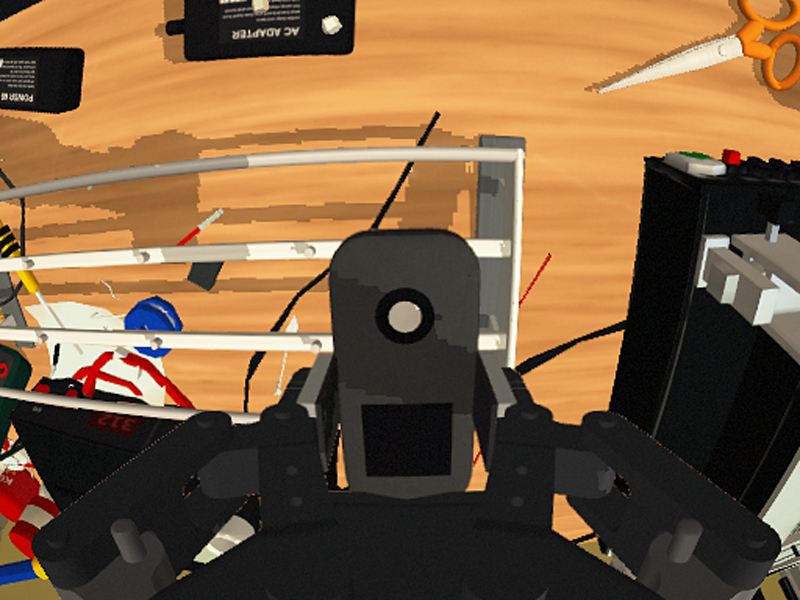

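The phone is held above bay0. Pins appear at (310,250), (143,256) and (28,262) on the front rail and (317,344), (158,342) and (42,338) on the back rail. I'll triangulate them against w1.

```bash
python3 - <<'E'
from h import *
a=json.load(open('w1.json'));b=json.load(open('w2.json'));k=1.5625
for n,p,q in(('f',(562,325),(310,250)),('b',(621,330),(317,344)),('platef',(575,197),(509,249)),('plateb',(638,205),(507,343))):
    x,e=tri([ray(a,np.array(p)/k,True),ray(b,np.array(q)/k,True)]);print(n,np.round(x,4),round(e,4),'deck',np.round(DR().inv().apply(x-DC),4))
for n,q,h in(('f0',(143,256),.008),('b0',(158,342),.008),('f-',(28,262),.008),('b-',(42,338),.008),('f+',(310,250),.008),('b+',(317,344),.008)):
    o,v=ray(b,np.array(q)/k,True);o=DR().inv().apply(o-DC);v=DR().inv().apply(v);print(n,np.round(o+v*(h-o[2])/v[2],4))
E
```

```text
f [0.5514 0.2061 0.0789] 0.0008 deck [-0.0295  0.1142  0.0256]
b [0.6058 0.2024 0.0814] 0.0009 deck [0.0243 0.1127 0.0167]
platef [0.5595 0.3088 0.0655] 0.0002 deck [-0.0284  0.2172  0.0117]
plateb [0.6081 0.3071 0.0829] 0.0003 deck [0.0228 0.2174 0.0186]
f0 [-0.0265  0.0048  0.008 ]
b0 [0.0284 0.0068 0.008 ]
f- [-0.0262 -0.1005  0.008 ]
b- [ 0.0299 -0.1007  0.008 ]
f+ [-0.0273  0.1106  0.008 ]
b+ [0.027  0.1114 0.008 ]
```

```bash
sed -i 's/\.0906/.0915/' h.py; python3 -m crank '[{"gripper":20,"travel":[-1,0.5,45],"twist":[0,0,0]},{"gripper":20,"travel":[0,0,40],"twist":[0,0,0]},{"gripper":20,"travel":[0,0,13],"twist":[0,0,0]},{"gripper":20,"travel":[0,0,3],"twist":[0,0,0]},{"gripper":20,"travel":[0,0,2],"twist":[0,0,0]},{"gripper":20,"travel":[0,0,0],"twist":[0,0,0]},{"gripper":20,"travel":[0,0,0],"twist":[0,0,0]}]'
python3 -c "
from h import *
go(deck(0,.162,.004),TRe())"
```

```text
time: 7.88
ee_pos: [0.5876, 0.2539, 0.0676]
tcp_rot: [-179.9, 11.9, 177.7]
wrist_force: [0.4, 0.0, -1.2]
opening: 0.0436
grasp_force: 71.4
t 7.88 now [0.5876 0.2539 0.0676] [-179.9   11.9  177.7] q [26.  7. -7. 66. -6. 28.] travel [ 1.6 -0.5  3.5] twist [-0.002 -0.001 -0.001] open 43.6
```

```bash
python3 -m crank '[{"gripper":20,"travel":[0,0,2],"twist":[0,0,0]},{"gripper":20,"travel":[0,0,1],"twist":[0,0,0]},{"gripper":20,"travel":[0,0,1],"twist":[0,0,0]},{"gripper":20,"travel":[0,0,0],"twist":[0,0,0]}]'; python3 -m crank '[{"gripper":20,"travel":[0,0,1],"twist":[0,0,0]},{"gripper":20,"travel":[0,0,1],"twist":[0,0,0]},{"gripper":20,"travel":[0,0,0],"twist":[0,0,0]}]'
python3 -c "
from h import *
go(deck(0,.162,.004),TRe())"
```

```text
time: 8.38
ee_pos: [0.5879, 0.2537, 0.064]
tcp_rot: [-179.9, 11.9, 177.7]
wrist_force: [-7.0, -2.5, 9.3]
opening: 0.0441
grasp_force: 72.6
time: 8.75
ee_pos: [0.588, 0.2537, 0.0638]
tcp_rot: [-179.9, 11.9, 177.7]
wrist_force: [-16.8, -4.6, 23.2]
opening: 0.0439
grasp_force: 74.4
t 8.75 now [0.588  0.2537 0.0638] [-179.9   11.9  177.7] q [26.  7. -7. 65. -6. 28.] travel [ 1.3 -0.3 -0.3] twist [-0.002 -0.001 -0.   ] open 43.9
```

```bash
python3 -m crank '[{"gripper":20,"travel":[0,0,-1.5],"twist":[0,0,0]},{"gripper":55,"travel":[0,0,0],"twist":[0,0,0]},{"gripper":70,"travel":[0,0,0],"twist":[0,0,0]},{"gripper":70,"travel":[0,0,0],"twist":[0,0,0]},{"gripper":70,"travel":[0,0,-25],"twist":[0,0,0]},{"gripper":85,"travel":[0,0,-55],"twist":[0,0,0]},{"gripper":85,"travel":[0,0,-55],"twist":[0,0,0]},{"gripper":85,"travel":[0,0,0],"twist":[0,0,0]}]'
python3 -c "
from h import *
go([.425,.18,.2],[180,0,84.5]);shot('w3')"
```

```text
time: 9.75
ee_pos: [0.5618, 0.2561, 0.1998]
tcp_rot: [179.9, 12.3, 177.7]
wrist_force: [0.7, 0.7, -0.6]
opening: 0.0852
grasp_force: 0.0
t 9.75 now [0.5618 0.2561 0.1998] [179.9  12.3 177.7] q [27.  3.  3. 80. -6. 29.] travel [130.4 -81.7 -28.6] twist [0.175 0.164 1.619] open 85.2
```

View pics/w3x.png

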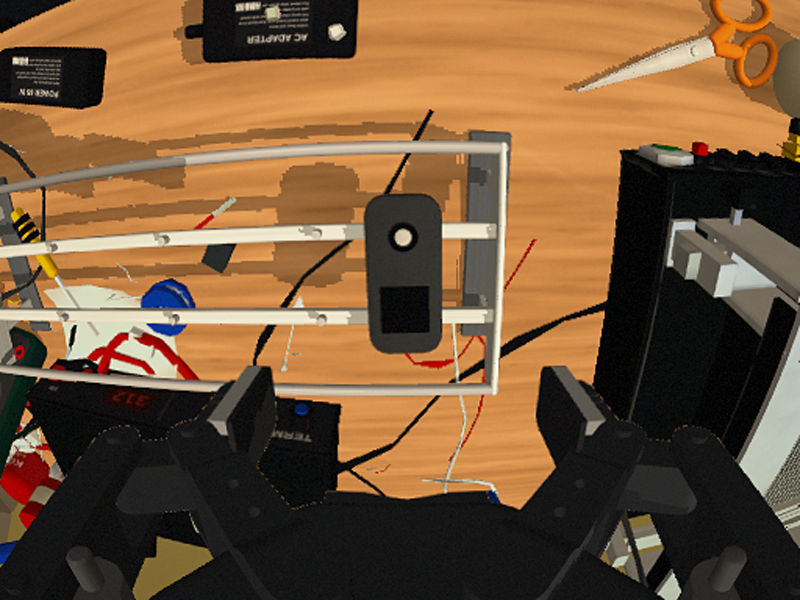

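The phone sits centred: its centre is at x=403, with the pin at 318 and the plate at 497. Next is the adapter.

```bash
python3 -m crank '[{"gripper":85,"travel":[43,-27,-9.5],"twist":[0,0,0]},{"gripper":85,"travel":[43,-27,-9.5],"twist":[0,0,0]},{"gripper":85,"travel":[43,-27,-9.5],"twist":[0,0,0]},{"gripper":85,"travel":[0,0,0],"twist":[0,0,0]}]';python3 -m crank '[{"gripper":85,"travel":[0,0,0],"twist":[0.0175,0.0164,0.162]},{"gripper":85,"travel":[0,0,0],"twist":[0.0175,0.0164,0.162]},{"gripper":85,"travel":[0,0,0],"twist":[0.0175,0.0164,0.162]},{"gripper":85,"travel":[0,0,0],"twist":[0.0175,0.0164,0.162]},{"gripper":85,"travel":[0,0,0],"twist":[0.0175,0.0164,0.162]},{"gripper":85,"travel":[0,0,0],"twist":[0.0175,0.0164,0.162]},{"gripper":85,"travel":[0,0,0],"twist":[0.0175,0.0164,0.162]},{"gripper":85,"travel":[0,0,0],"twist":[0.0175,0.0164,0.162]},{"gripper":85,"travel":[0,0,0],"twist":[0.0175,0.0164,0.162]},{"gripper":85,"travel":[0,0,0],"twist":[0.0175,0.0164,0.162]},{"gripper":85,"travel":[0,0,0],"twist":[0,0,0]}]'
cat >> h.py <<'E'
def dark(n,z,near,th=80,fish=True,zb=0):
    "dark blob whose centre is nearest to point near: min-area rect in mm, top plane z"
    im=cv2.imread(f'pics/{n}.png');c=json.load(open(f'{n}.json'))
    u,v=proj(c,[*near,z],fish).astype(int)
    m=(im.max(2)<th).astype(np.uint8)*255;q=np.zeros_like(m);y0,x0=max(0,v-75),max(0,u-75);q[y0:v+75,x0:u+75]=m[y0:v+75,x0:u+75]
    q=cv2.morphologyEx(cv2.morphologyEx(q,cv2.MORPH_CLOSE,np.ones((7,7))),cv2.MORPH_OPEN,np.ones((3,3)))
    for C in sorted(cv2.findContours(q,cv2.RETR_EXTERNAL,cv2.CHAIN_APPROX_NONE)[0],key=cv2.contourArea)[::-1][:2]:
        P=np.array([onz(c,p,z,fish)[:2] for p in C[:,0]])*1000
        print(n,'rect',cv2.minAreaRect(P.astype(np.float32)),'px',cv2.boundingRect(C))
E
python3 -c "
from h import *
go([.425,.176,.003],[180,0,84.5]);shot('w4');dark('w4',.028,(.425,.178))"
```

```text
time: 10.3
ee_pos: [0.423, 0.1784, 0.1952]
tcp_rot: [-179.8, 11.8, 177.7]
wrist_force: [1.0, 0.3, 0.9]
opening: 0.085
grasp_force: 0.0
time: 11.68
ee_pos: [0.4257, 0.1796, 0.1944]
tcp_rot: [-179.5, 0.3, 84.4]
wrist_force: [-0.0, -0.3, 0.6]
opening: 0.0851
grasp_force: 0.0
t 11.68 now [0.4257 0.1796 0.1944] [-179.5    0.3   84.4] q [ 23.  -7.  -6.  92.  -0. 118.] travel [ -2.6   1.4 191.4] twist [-0.009  0.005 -0.001] open 85.1
w4 rect ((425.3852233886719, 173.736083984375), (113.14312744140625, 46.725433349609375), 84.32217407226562) px (241, 123, 45, 103)
w4 rect ((348.7242126464844, 160.84942626953125), (131.74542236328125, 21.965595245361328), 80.29350280761719) px (186, 134, 19, 113)
```

View pics/w4x.png

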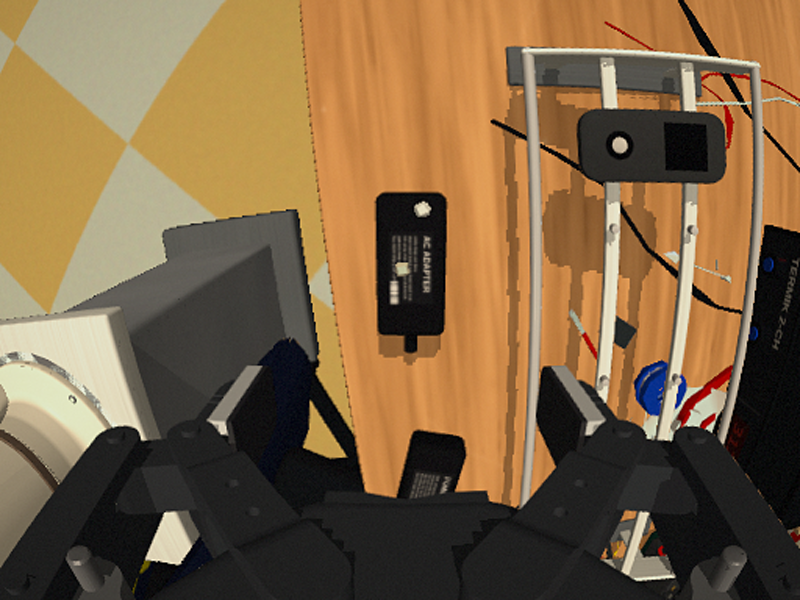

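The adapter case spans (377–446, 193–335), and the phone is still centred in bay0. I'll pick the adapter.

```bash
python3 -m crank '[{"gripper":85,"travel":[-7.5,0,40],"twist":[-0.009,0.005,0]},{"gripper":85,"travel":[0,0,45],"twist":[0,0,0]},{"gripper":85,"travel":[0,0,45],"twist":[0,0,0]},{"gripper":80,"travel":[0,0,40],"twist":[0,0,0]},{"gripper":70,"travel":[0,0,15],"twist":[0,0,0]},{"gripper":65,"travel":[0,0,6],"twist":[0,0,0]},{"gripper":20,"travel":[0,0,0],"twist":[0,0,0]},{"gripper":20,"travel":[0,0,0],"twist":[0,0,0]},{"gripper":20,"travel":[0,0,0],"twist":[0,0,0]},{"gripper":20,"travel":[0,0,0],"twist":[0,0,0]}]' 80; python3 -m crank '[{"gripper":20,"travel":[0,0,-20],"twist":[0,0,0]},{"gripper":20,"travel":[0,0,-50],"twist":[0,0,0]},{"gripper":20,"travel":[0,0,-50],"twist":[0,0,0]},{"gripper":20,"travel":[0,0,-50],"twist":[0,0,0]},{"gripper":20,"travel":[0,0,-30],"twist":[0,0,0]},{"gripper":20,"travel":[0,0,0],"twist":[0,0,0]}]'
python3 -c "
from h import *
go(deck(0,.054,.06),TRe())"
```

```text
time: 12.98
ee_pos: [0.4253, 0.1725, 0.0064]
tcp_rot: [179.8, -0.1, 84.4]
wrist_force: [-0.2, -0.9, 7.3]
opening: 0.0468
grasp_force: 81.8
time: 13.72
ee_pos: [0.4249, 0.1724, 0.2072]
tcp_rot: [179.7, -0.1, 84.4]
wrist_force: [-0.0, 0.7, -2.8]
opening: 0.0463
grasp_force: 83.3
t 13.72 now [0.4249 0.1724 0.2072] [ 1.797e+02 -1.000e-01  8.440e+01] q [ 22.  -8.  -6.  92.  -0. 118.] travel [-12.4 147.2  89.2] twist [-0.164 -0.158 -1.622] open 46.3
```

```bash
python3 -m crank '[{"gripper":20,"travel":[0,0,0],"twist":[-0.0164,-0.0158,-0.1622]},{"gripper":20,"travel":[0,0,0],"twist":[-0.0164,-0.0158,-0.1622]},{"gripper":20,"travel":[0,0,0],"twist":[-0.0164,-0.0158,-0.1622]},{"gripper":20,"travel":[0,0,0],"twist":[-0.0164,-0.0158,-0.1622]},{"gripper":20,"travel":[0,0,0],"twist":[-0.0164,-0.0158,-0.1622]},{"gripper":20,"travel":[0,0,0],"twist":[-0.0164,-0.0158,-0.1622]},{"gripper":20,"travel":[0,0,0],"twist":[-0.0164,-0.0158,-0.1622]},{"gripper":20,"travel":[0,0,0],"twist":[-0.0164,-0.0158,-0.1622]},{"gripper":20,"travel":[0,0,0],"twist":[-0.0164,-0.0158,-0.1622]},{"gripper":20,"travel":[0,0,0],"twist":[-0.0164,-0.0158,-0.1622]},{"gripper":20,"travel":[0,0,0],"twist":[0,0,0]}]'
python3 -c "
from h import *
go(deck(0,.054,.06),TRe())"
```

```text
time: 15.1
ee_pos: [0.4234, 0.1717, 0.2034]
tcp_rot: [-179.9, 11.7, 177.7]
wrist_force: [0.0, -0.1, -1.3]
opening: 0.0461
grasp_force: 83.0
t 15.1 now [0.4234 0.1717 0.2034] [-179.9   11.7  177.7] q [ 26. -19. -15.  83.  -6.  27.] travel [-128.1  -19.5  113. ] twist [-0.002 -0.006 -0.001] open 46.1
```

```bash
python3 -m crank '[{"gripper":20,"travel":[-43,-6.5,10],"twist":[0,-0.006,0]},{"gripper":20,"travel":[-43,-6.5,10],"twist":[0,0,0]},{"gripper":20,"travel":[-42,-6.5,10],"twist":[0,0,0]},{"gripper":20,"travel":[0,0,45],"twist":[0,0,0]},{"gripper":20,"travel":[0,0,38],"twist":[0,0,0]},{"gripper":20,"travel":[0,0,0],"twist":[0,0,0]},{"gripper":20,"travel":[0,0,0],"twist":[0,0,0]}]'
python3 -c "
from h import *
go(deck(0,.054,.0065),TRe())"
```

```text
time: 15.98
ee_pos: [0.5721, 0.1466, 0.1223]
tcp_rot: [-179.9, 12.2, 177.6]
wrist_force: [-0.1, 0.1, -0.8]
opening: 0.0466
grasp_force: 82.9
t 15.97 now [0.5721 0.1466 0.1223] [-179.9   12.2  177.6] q [ 16.  -2. -10.  70.  -4.  18.] travel [ 2.3 -0.6 56.7] twist [-0.001  0.003 -0.001] open 46.6
```

```bash
python3 -m crank '[{"gripper":20,"travel":[2.3,-0.5,35],"twist":[0,0.003,0]},{"gripper":20,"travel":[0,0,18],"twist":[0,0,0]},{"gripper":20,"travel":[0,0,1.5],"twist":[0,0,0]},{"gripper":20,"travel":[0,0,0],"twist":[0,0,0]},{"gripper":20,"travel":[0,0,0],"twist":[0,0,0]}]';python3 -m crank '[{"gripper":20,"travel":[0,0,1.5],"twist":[0,0,0]},{"gripper":20,"travel":[0,0,1],"twist":[0,0,0]},{"gripper":20,"travel":[0,0,0],"twist":[0,0,0]},{"gripper":20,"travel":[0,0,0],"twist":[0,0,0]}]'
python3 -c "
from h import *
go(deck(0,.054,.0065),TRe())"
```

```text
time: 16.6
ee_pos: [0.5816, 0.1458, 0.0688]
tcp_rot: [-180.0, 12.0, 177.7]
wrist_force: [0.5, -0.6, -2.8]
opening: 0.0467
grasp_force: 83.1
time: 17.1
ee_pos: [0.5817, 0.1455, 0.0655]
tcp_rot: [-179.9, 12.0, 177.7]
wrist_force: [-3.0, -1.2, 4.6]
opening: 0.0465
grasp_force: 83.8
t 17.1 now [0.5817 0.1455 0.0655] [-179.9   12.   177.7] q [ 16.   0. -14.  64.  -4.  18.] travel [-0.3 -0.  -0.8] twist [-0.001 -0.     0.   ] open 46.5
```

```bash
python3 -m crank '[{"gripper":20,"travel":[0,0,-0.5],"twist":[0,0,0]},{"gripper":55,"travel":[0,0,0],"twist":[0,0,0]},{"gripper":65,"travel":[0,0,0],"twist":[0,0,0]},{"gripper":65,"travel":[0,0,0],"twist":[0,0,0]},{"gripper":65,"travel":[0,0,-35],"twist":[0,0,0]},{"gripper":85,"travel":[0,0,-50],"twist":[0,0,0]},{"gripper":85,"travel":[0,0,-50],"twist":[0,0,0]},{"gripper":85,"travel":[0,0,0],"twist":[0,0,0]}]'
python3 -c "
from h import *
go([.425,-.005,.2],[180,0,72]);shot('w5');dark('w5',.03,(.424,-.022));dark('w5',.03,(.425,.178))"
```

```text
time: 18.1
ee_pos: [0.5549, 0.1474, 0.2025]
tcp_rot: [179.9, 12.3, 177.7]
wrist_force: [-0.8, 0.1, -0.4]
opening: 0.085
grasp_force: 0.0
t 18.1 now [0.5549 0.1474 0.2025] [179.9  12.3 177.7] q [17. -4. -3. 79. -4. 19.] travel [ 121.3 -157.4  -24.2] twist [0.199 0.15  1.837] open 85.0
w5 rect ((422.5398864746094, -13.488090515136719), (110.95638275146484, 44.87504959106445), 73.19499969482422) px (59, 10, 92, 47)
w5 rect ((442.18994140625, -100.31277465820312), (86.09333801269531, 55.65797424316406), 76.383056640625) px (19, 43, 52, 48)
```

View pics/w5x.png

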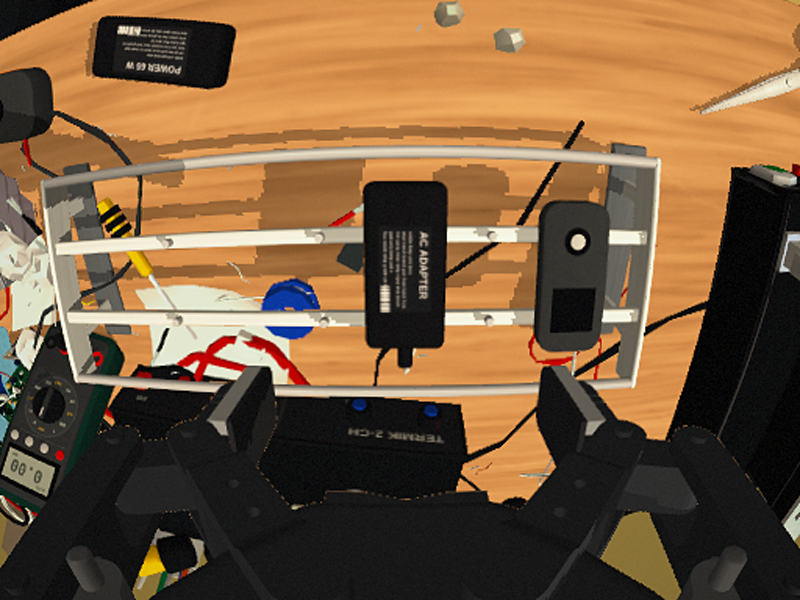

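The adapter sits centred at x=405 between pins 320 and 490. Two small nuts slid off it and are now on the bench at (449,12) and (509,40). The supply is at (165,50).

```bash
python3 -m crank '[{"gripper":85,"travel":[31,-43,-6],"twist":[0,0,0]},{"gripper":85,"travel":[31,-43,-6],"twist":[0,0,0]},{"gripper":85,"travel":[31,-43,-6],"twist":[0,0,0]},{"gripper":85,"travel":[31,-43,-6],"twist":[0,0,0]},{"gripper":85,"travel":[0,0,0],"twist":[0,0,0]}]';python3 -m crank '[{"gripper":85,"travel":[0,0,0],"twist":[0.0181,0.0136,0.167]},{"gripper":85,"travel":[0,0,0],"twist":[0.0181,0.0136,0.167]},{"gripper":85,"travel":[0,0,0],"twist":[0.0181,0.0136,0.167]},{"gripper":85,"travel":[0,0,0],"twist":[0.0181,0.0136,0.167]},{"gripper":85,"travel":[0,0,0],"twist":[0.0181,0.0136,0.167]},{"gripper":85,"travel":[0,0,0],"twist":[0.0181,0.0136,0.167]},{"gripper":85,"travel":[0,0,0],"twist":[0.0181,0.0136,0.167]},{"gripper":85,"travel":[0,0,0],"twist":[0.0181,0.0136,0.167]},{"gripper":85,"travel":[0,0,0],"twist":[0.0181,0.0136,0.167]},{"gripper":85,"travel":[0,0,0],"twist":[0.0181,0.0136,0.167]},{"gripper":85,"travel":[0,0,0],"twist":[0.0181,0.0136,0.167]},{"gripper":85,"travel":[0,0,0],"twist":[0,0,0]}]'
python3 -c "
from h import *
go([.424,-.02,.003],[180,0,73]);shot('w6');dark('w6',.029,(.424,-.022))"
```

```text
time: 18.77
ee_pos: [0.4188, -0.0221, 0.1945]
tcp_rot: [-179.9, 11.9, 177.5]
wrist_force: [1.3, -0.1, 0.8]
opening: 0.0848
grasp_force: 0.0
time: 20.27
ee_pos: [0.4208, -0.0197, 0.1942]
tcp_rot: [-179.5, 0.3, 72.1]
wrist_force: [0.3, 0.8, 0.5]
opening: 0.0853
grasp_force: 0.0
t 20.27 now [ 0.4208 -0.0197  0.1942] [-179.5    0.3   72.1] q [ -3. -13. -11.  92.  -0. 105.] travel [  1.6   4.7 191.1] twist [-0.008  0.005 -0.017] open 85.3
w6 rect ((421.30670166015625, -18.492847442626953), (103.19758605957031, 44.113590240478516), 73.11866760253906) px (241, 121, 43, 95)
w6 rect ((361.87664794921875, -32.231719970703125), (121.92689514160156, 56.79868698120117), 68.05480194091797) px (190, 141, 49, 105)
```

```bash
python3 -m crank '[{"gripper":85,"travel":[1.3,0,40],"twist":[-0.008,0.005,-0.017]},{"gripper":85,"travel":[0,0,45],"twist":[0,0,0]},{"gripper":85,"travel":[0,0,45],"twist":[0,0,0]},{"gripper":80,"travel":[0,0,40],"twist":[0,0,0]},{"gripper":70,"travel":[0,0,15],"twist":[0,0,0]},{"gripper":65,"travel":[0,0,5],"twist":[0,0,0]},{"gripper":20,"travel":[0,0,0],"twist":[0,0,0]},{"gripper":20,"travel":[0,0,0],"twist":[0,0,0]},{"gripper":20,"travel":[0,0,0],"twist":[0,0,0]},{"gripper":20,"travel":[0,0,0],"twist":[0,0,0]}]' 80; python3 -m crank '[{"gripper":20,"travel":[0,0,-20],"twist":[0,0,0]},{"gripper":20,"travel":[0,0,-50],"twist":[0,0,0]},{"gripper":20,"travel":[0,0,-50],"twist":[0,0,0]},{"gripper":20,"travel":[0,0,-50],"twist":[0,0,0]},{"gripper":20,"travel":[0,0,-30],"twist":[0,0,0]},{"gripper":20,"travel":[0,0,0],"twist":[0,0,0]}]'
python3 -c "
from h import *
go(deck(0,-.054,.06),TRe())"
```

```text
time: 21.58
ee_pos: [0.422, -0.0188, 0.0071]
tcp_rot: [179.7, -0.1, 73.0]
wrist_force: [-1.6, 0.1, 7.9]
opening: 0.044
grasp_force: 83.0
time: 22.32
ee_pos: [0.4216, -0.0189, 0.208]
tcp_rot: [179.6, -0.1, 73.0]
wrist_force: [0.6, -0.6, -2.6]
opening: 0.0448
grasp_force: 82.7
t 22.32 now [ 0.4216 -0.0189  0.208 ] [ 1.796e+02 -1.000e-01  7.300e+01] q [ -3. -13. -10.  93.   0. 104.] travel [ 96.7 121.2  90.3] twist [-0.185 -0.143 -1.821] open 44.8
```

```bash
python3 -m crank '[{"gripper":20,"travel":[0,0,0],"twist":[-0.0168,-0.013,-0.1655]},{"gripper":20,"travel":[0,0,0],"twist":[-0.0168,-0.013,-0.1655]},{"gripper":20,"travel":[0,0,0],"twist":[-0.0168,-0.013,-0.1655]},{"gripper":20,"travel":[0,0,0],"twist":[-0.0168,-0.013,-0.1655]},{"gripper":20,"travel":[0,0,0],"twist":[-0.0168,-0.013,-0.1655]},{"gripper":20,"travel":[0,0,0],"twist":[-0.0168,-0.013,-0.1655]},{"gripper":20,"travel":[0,0,0],"twist":[-0.0168,-0.013,-0.1655]},{"gripper":20,"travel":[0,0,0],"twist":[-0.0168,-0.013,-0.1655]},{"gripper":20,"travel":[0,0,0],"twist":[-0.0168,-0.013,-0.1655]},{"gripper":20,"travel":[0,0,0],"twist":[-0.0168,-0.013,-0.1655]},{"gripper":20,"travel":[0,0,0],"twist":[-0.0168,-0.013,-0.1655]},{"gripper":20,"travel":[0,0,0],"twist":[0,0,0]}]'
python3 -c "
from h import *
go(deck(0,-.054,.06),TRe())"
```

```text
time: 23.82
ee_pos: [0.4199, -0.019, 0.2043]
tcp_rot: [180.0, 11.7, 177.6]
wrist_force: [0.0, -0.3, -1.9]
opening: 0.0444
grasp_force: 82.5
t 23.82 now [ 0.4199 -0.019   0.2043] [180.   11.7 177.6] q [ -3. -25. -20.  84.   0.  -0.] travel [-123.6   63.1  113. ] twist [-0.    -0.006 -0.002] open 44.4
```

```bash
python3 -m crank '[{"gripper":20,"travel":[-41,21,10],"twist":[0,-0.004,0]},{"gripper":20,"travel":[-41,21,10],"twist":[0,0,0]},{"gripper":20,"travel":[-40,21,10],"twist":[0,0,0]},{"gripper":20,"travel":[0,0,45],"twist":[0,0,0]},{"gripper":20,"travel":[0,0,38],"twist":[0,0,0]},{"gripper":20,"travel":[0,0,0],"twist":[0,0,0]},{"gripper":20,"travel":[0,0,0],"twist":[0,0,0]}]'
python3 -c "
from h import *
go(deck(0,-.054,.0075),TRe())"
```

```text
time: 24.7
ee_pos: [0.5659, 0.0383, 0.1214]
tcp_rot: [180.0, 12.0, 177.6]
wrist_force: [-0.2, 0.3, -1.9]
opening: 0.0444
grasp_force: 82.3
t 24.7 now [0.5659 0.0383 0.1214] [180.   12.  177.6] q [  5.  -6. -14.  70.  -1.   7.] travel [ 0.1 -0.2 55.2] twist [-0.     0.    -0.002] open 44.4
```

```bash
python3 -m crank '[{"gripper":20,"travel":[1,0,35],"twist":[0,0,0]},{"gripper":20,"travel":[0,0,17.5],"twist":[0,0,0]},{"gripper":20,"travel":[0,0,1],"twist":[0,0,0]},{"gripper":20,"travel":[0,0,0],"twist":[0,0,0]},{"gripper":20,"travel":[0,0,0],"twist":[0,0,0]}]';python3 -m crank '[{"gripper":20,"travel":[0,0,1],"twist":[0,0,0]},{"gripper":20,"travel":[0,0,1],"twist":[0,0,0]},{"gripper":20,"travel":[0,0,0],"twist":[0,0,0]},{"gripper":20,"travel":[0,0,0],"twist":[0,0,0]}]'
python3 -c "
from h import *
go(deck(0,-.054,.0075),TRe())"
```

```text
time: 25.32
ee_pos: [0.5764, 0.0379, 0.069]
tcp_rot: [180.0, 12.1, 177.7]
wrist_force: [0.5, 0.6, -1.6]
opening: 0.0448
grasp_force: 82.5
time: 25.82
ee_pos: [0.5763, 0.0379, 0.0658]
tcp_rot: [180.0, 12.0, 177.7]
wrist_force: [-0.4, -0.4, 0.1]
opening: 0.0444
grasp_force: 82.6
t 25.82 now [0.5763 0.0379 0.0658] [180.   12.  177.7] q [  4.  -3. -17.  64.  -1.   7.] travel [-1.2 -0.2 -1.3] twist [ 0.    -0.    -0.001] open 44.4
```

```bash
python3 -m crank '[{"gripper":20,"travel":[-0.8,0,0.7],"twist":[0,0,0]},{"gripper":20,"travel":[0,0,0],"twist":[0,0,0]},{"gripper":55,"travel":[0,0,0],"twist":[0,0,0]},{"gripper":65,"travel":[0,0,0],"twist":[0,0,0]},{"gripper":65,"travel":[0,0,0],"twist":[0,0,0]},{"gripper":65,"travel":[0,0,-35],"twist":[0,0,0]},{"gripper":85,"travel":[0,0,-50],"twist":[0,0,0]},{"gripper":85,"travel":[0,0,-50],"twist":[0,0,0]},{"gripper":85,"travel":[0,0,0],"twist":[0,0,0]}]'
python3 -c "
from h import *
go([.427,-.215,.2],[180,0,85]);shot('w7');dark('w7',.028,(.427,-.215))"
```

```text
time: 26.95
ee_pos: [0.5506, 0.0391, 0.202]
tcp_rot: [179.9, 12.4, 177.7]
wrist_force: [0.5, 0.0, -0.9]
opening: 0.0853
grasp_force: 0.0
t 26.95 now [0.5506 0.0391 0.202 ] [179.9  12.4 177.7] q [ 5. -8. -7. 79. -1.  7.] travel [ 110.9 -258.9  -22.6] twist [0.175 0.166 1.61 ] open 85.3
w7 rect ((395.1889343261719, -204.30166625976562), (150.34207153320312, 158.22804260253906), 11.300387382507324) px (0, 0, 113, 103)
w7 rect ((496.5858154296875, -305.6257019042969), (17.722543716430664, 27.365238189697266), 67.00508880615234) px (0, 113, 9, 19)
```

View pics/w7x.png

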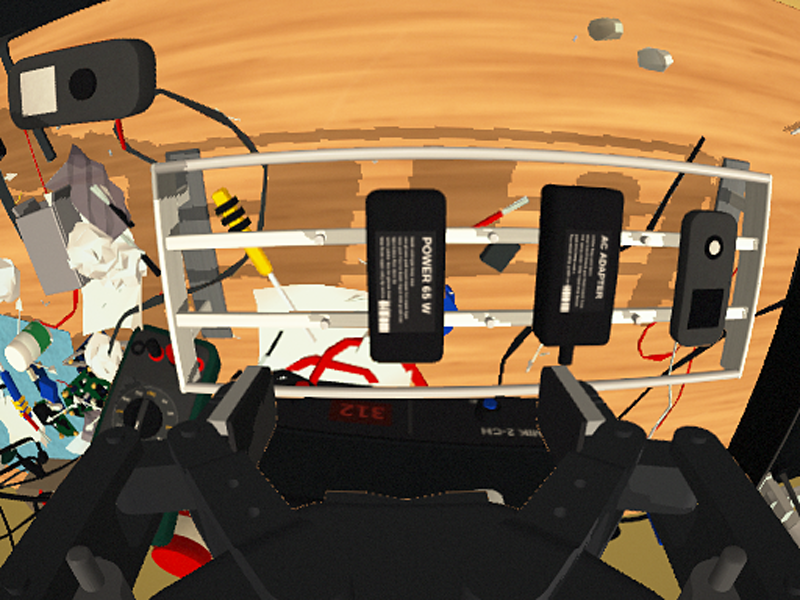

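Three devices sit well in bays 0–2. The meter is at (85,80) with the jaw end towards the stand. Moving above it.

```bash
python3 -m crank '[{"gripper":85,"travel":[22,-52,-5],"twist":[0,0,0]},{"gripper":85,"travel":[22,-52,-5],"twist":[0,0,0]},{"gripper":85,"travel":[22,-52,-5],"twist":[0,0,0]},{"gripper":85,"travel":[22,-52,-5],"twist":[0,0,0]},{"gripper":85,"travel":[22,-51,-4],"twist":[0,0,0]},{"gripper":85,"travel":[0,0,0],"twist":[0,0,0]}]';python3 -m crank '[{"gripper":85,"travel":[0,0,0],"twist":[0.0175,0.0166,0.161]},{"gripper":85,"travel":[0,0,0],"twist":[0.0175,0.0166,0.161]},{"gripper":85,"travel":[0,0,0],"twist":[0.0175,0.0166,0.161]},{"gripper":85,"travel":[0,0,0],"twist":[0.0175,0.0166,0.161]},{"gripper":85,"travel":[0,0,0],"twist":[0.0175,0.0166,0.161]},{"gripper":85,"travel":[0,0,0],"twist":[0.0175,0.0166,0.161]},{"gripper":85,"travel":[0,0,0],"twist":[0.0175,0.0166,0.161]},{"gripper":85,"travel":[0,0,0],"twist":[0.0175,0.0166,0.161]},{"gripper":85,"travel":[0,0,0],"twist":[0.0175,0.0166,0.161]},{"gripper":85,"travel":[0,0,0],"twist":[0.0175,0.0166,0.161]},{"gripper":85,"travel":[0,0,0],"twist":[0,0,0]}]'
python3 -c "
from h import *
go([.427,-.215,.003],[180,0,85]);shot('w8');dark('w8',.028,(.427,-.215))"
```

```text
time: 27.75
ee_pos: [0.4242, -0.2181, 0.196]
tcp_rot: [179.9, 11.8, 177.3]
wrist_force: [0.0, -0.3, 0.7]
opening: 0.0851
grasp_force: 0.0
time: 29.12
ee_pos: [0.4265, -0.2146, 0.1964]
tcp_rot: [-179.5, 0.0, 85.1]
wrist_force: [-0.2, -0.9, 0.2]
opening: 0.0849
grasp_force: 0.0
t 29.12 now [ 0.4265 -0.2146  0.1964] [-179.5    0.    85.1] q [-27.  -5.  -4.  92.  -0.  68.] travel [ -0.4   2.3 193.4] twist [-0.009  0.     0.002] open 84.9
w8 rect ((393.7370910644531, -219.2079315185547), (167.77996826171875, 136.17051696777344), 17.071292877197266) px (187, 97, 124, 149)
w8 rect ((491.7539978027344, -140.61167907714844), (3.226201057434082, 2.1319947242736816), 85.93583679199219) px (318, 96, 3, 4)
```

View pics/w8x.png

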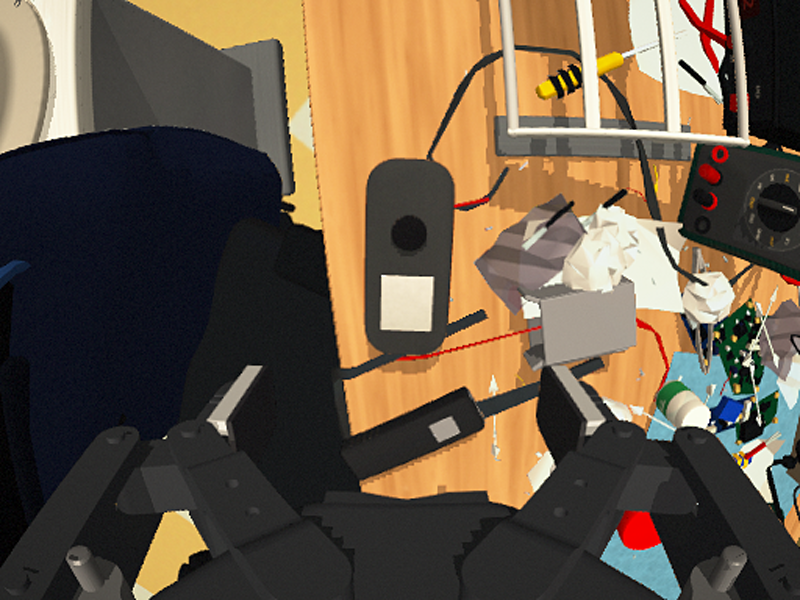

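Meter top face spans about (366–455, 158–345). The reader is at (415,435) with dark strips near it; I'll check their height.

```bash
python3 - <<'E'
from h import *
t=bot.calibration('top');s=bot.calibration('scene');w=json.load(open('w8.json'));k=1.5625
for n,a,b,q in(('tip1',(513,195),(298,390),(485,315)),('tip2',(550,128),(403,393),(600,365)),('dial',(463,231),(224,344),(408,233)),('disp',(498,236),(239,382),(407,303)),('btn',(597,203),(348,472),(443,430))):
    r=[ray(t,(120+a[0]/2.5,130+a[1]/2.5)),ray(s,(150+b[0]/2.5,110+b[1]/2.5)),ray(w,np.array(q)/k,True)]
    print(n,[(np.round(x,3),round(e,4)) for x,e in(tri(r),tri(r[::2]),tri(r[1:]))])
f=lambda u,v,z=.026:np.round(onz(w,(u/k,v/k),z,True)*1000,1)
print('meter',[f(*p) for p in((411,158),(404,346),(367,250),(449,250))])
print('reader corners',[f(*p,.022) for p in((468,388),(483,415),(345,447),(355,480))])
E
```

```text
tip1 [(array([ 0.482, -0.262,  0.004]), np.float64(0.0015)), (array([ 0.482, -0.263, -0.001]), np.float64(0.0014)), (array([ 0.481, -0.262,  0.004]), np.float64(0.0007))]
tip2 [(array([ 0.578, -0.315,  0.004]), np.float64(0.0004)), (array([ 0.578, -0.315,  0.004]), np.float64(0.0003)), (array([ 0.578, -0.315,  0.005]), np.float64(0.0002))]
dial [(array([ 0.428, -0.191,  0.029]), np.float64(0.0014)), (array([ 0.427, -0.189,  0.042]), np.float64(0.0004)), (array([ 0.428, -0.191,  0.029]), np.float64(0.0011))]
disp [(array([ 0.423, -0.239,  0.028]), np.float64(0.001)), (array([ 0.422, -0.238,  0.035]), np.float64(0.0001)), (array([ 0.423, -0.24 ,  0.028]), np.float64(0.0007))]
btn [(array([ 0.464, -0.369,  0.012]), np.float64(0.0246)), (array([ 0.459, -0.379, -0.015]), np.float64(0.0172)), (array([ 0.46 , -0.365,  0.01 ]), np.float64(0.019))]
meter [array([ 433.3, -140.6,   26. ]), array([ 417.2, -272.7,   26. ]), array([ 398. , -200.3,   26. ]), array([ 454., -205.,   26.])]
reader corners [array([ 462.8, -313.3,   22. ]), array([ 474.1, -338.9,   22. ]), array([ 360.9, -360.6,   22. ]), array([ 364.3, -396. ,   22. ])]
```

```bash
python3 -m crank '[{"gripper":85,"travel":[7.4,-1.8,40],"twist":[-0.009,0,0.037]},{"gripper":85,"travel":[0,0,45],"twist":[0,0,0]},{"gripper":85,"travel":[0,0,45],"twist":[0,0,0]},{"gripper":85,"travel":[0,0,40],"twist":[0,0,0]},{"gripper":85,"travel":[0,0,16],"twist":[0,0,0]},{"gripper":75,"travel":[0,0,6],"twist":[0,0,0]},{"gripper":30,"travel":[0,0,0],"twist":[0,0,0]},{"gripper":30,"travel":[0,0,0],"twist":[0,0,0]},{"gripper":30,"travel":[0,0,0],"twist":[0,0,0]},{"gripper":30,"travel":[0,0,0],"twist":[0,0,0]}]' 80; python3 -m crank '[{"gripper":30,"travel":[0,0,-20],"twist":[0,0,0]},{"gripper":30,"travel":[0,0,-50],"twist":[0,0,0]},{"gripper":30,"travel":[0,0,-50],"twist":[0,0,0]},{"gripper":30,"travel":[0,0,-50],"twist":[0,0,0]},{"gripper":30,"travel":[0,0,-30],"twist":[0,0,0]},{"gripper":30,"travel":[0,0,0],"twist":[0,0,0]}]'
python3 -c "
from h import *
go(deck(0,-.162,.06),TRe())"
```

```text
time: 30.42
ee_pos: [0.4259, -0.2083, 0.0073]
tcp_rot: [179.8, 0.1, 82.9]
wrist_force: [0.0, 0.5, 6.9]
opening: 0.0582
grasp_force: 87.4
time: 31.18
ee_pos: [0.4256, -0.2081, 0.2082]
tcp_rot: [179.7, 0.1, 82.9]
wrist_force: [-0.1, -0.1, -3.7]
opening: 0.0586
grasp_force: 86.9
t 31.18 now [ 0.4256 -0.2081  0.2082] [1.797e+02 1.000e-01 8.290e+01] q [-26.  -6.  -4.  92.  -0.  71.] travel [154.3 117.8  89.8] twist [-0.171 -0.153 -1.648] open 58.6
```

```bash
python3 -m crank '[{"gripper":30,"travel":[0,0,0],"twist":[-0.0171,-0.0153,-0.1648]},{"gripper":30,"travel":[0,0,0],"twist":[-0.0171,-0.0153,-0.1648]},{"gripper":30,"travel":[0,0,0],"twist":[-0.0171,-0.0153,-0.1648]},{"gripper":30,"travel":[0,0,0],"twist":[-0.0171,-0.0153,-0.1648]},{"gripper":30,"travel":[0,0,0],"twist":[-0.0171,-0.0153,-0.1648]},{"gripper":30,"travel":[0,0,0],"twist":[-0.0171,-0.0153,-0.1648]},{"gripper":30,"travel":[0,0,0],"twist":[-0.0171,-0.0153,-0.1648]},{"gripper":30,"travel":[0,0,0],"twist":[-0.0171,-0.0153,-0.1648]},{"gripper":30,"travel":[0,0,0],"twist":[-0.0171,-0.0153,-0.1648]},{"gripper":30,"travel":[0,0,0],"twist":[-0.0171,-0.0153,-0.1648]},{"gripper":30,"travel":[0,0,0],"twist":[0,0,0]}]'
python3 -c "
from h import *
go(deck(0,-.162,.07),TRe())"
```

```text
time: 32.55
ee_pos: [0.424, -0.2076, 0.2043]
tcp_rot: [179.8, 11.7, 177.6]
wrist_force: [-0.3, -0.0, -1.7]
opening: 0.0582
grasp_force: 86.7
t 32.55 now [ 0.424  -0.2076  0.2043] [179.8  11.7 177.6] q [-29. -17. -14.  83.   5. -26.] travel [-112.   143.2  101. ] twist [ 0.002 -0.005 -0.002] open 58.2
```

```bash
python3 -m crank '[{"gripper":30,"travel":[-28,36,8],"twist":[0.002,-0.004,-0.002]},{"gripper":30,"travel":[-28,36,8],"twist":[0,0,0]},{"gripper":30,"travel":[-28,36,8],"twist":[0,0,0]},{"gripper":30,"travel":[-27,36,8],"twist":[0,0,0]},{"gripper":30,"travel":[0,0,40],"twist":[0,0,0]},{"gripper":30,"travel":[0,0,29],"twist":[0,0,0]},{"gripper":30,"travel":[0,0,0],"twist":[0,0,0]},{"gripper":30,"travel":[0,0,0],"twist":[0,0,0]}]'
python3 -c "
from h import *
go(deck(0,-.162,.008),TRe());shot('w9')"
```

```text
time: 33.55
ee_pos: [0.5599, -0.069, 0.1309]
tcp_rot: [-180.0, 12.1, 177.7]
wrist_force: [0.9, -0.3, -2.4]
opening: 0.058
grasp_force: 86.6
t 33.55 now [ 0.5599 -0.069   0.1309] [-180.    12.1  177.7] q [ -8.  -6. -13.  71.   1.  -5.] travel [ 0.5 -0.8 64.4] twist [-0.001  0.001 -0.   ] open 58.0
```

View pics/w9x.png

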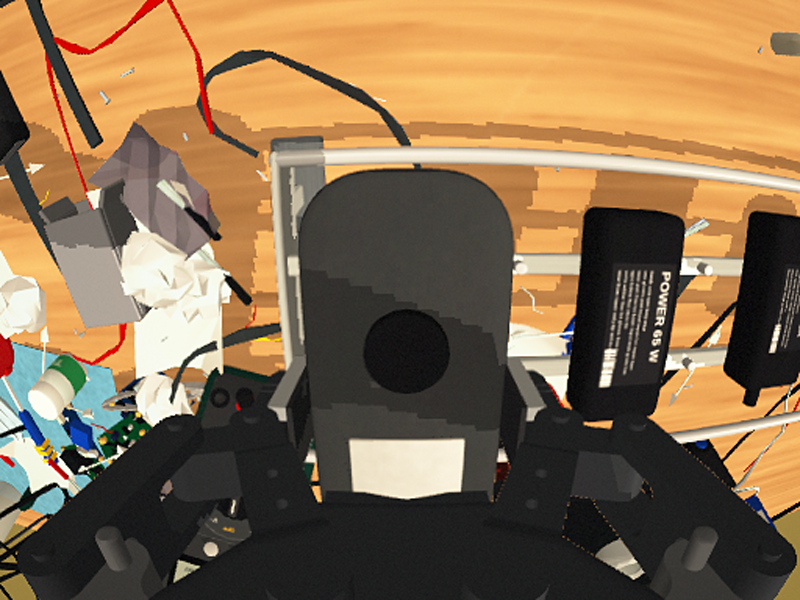

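The meter is held straight over bay3, with supply and adapter undisturbed. Lowering it.

```bash
python3 -m crank '[{"gripper":30,"travel":[0.5,-0.8,40],"twist":[0,0,0]},{"gripper":30,"travel":[0,0,20],"twist":[0,0,0]},{"gripper":30,"travel":[0,0,2],"twist":[0,0,0]},{"gripper":30,"travel":[0,0,0],"twist":[0,0,0]},{"gripper":30,"travel":[0,0,0],"twist":[0,0,0]}]';python3 -m crank '[{"gripper":30,"travel":[0,0,1.5],"twist":[0,0,0]},{"gripper":30,"travel":[0,0,1.5],"twist":[0,0,0]},{"gripper":30,"travel":[0,0,0],"twist":[0,0,0]},{"gripper":30,"travel":[0,0,0],"twist":[0,0,0]}]'
python3 -c "
from h import *
go(deck(0,-.162,.0073),TRe())"
```

```text
time: 34.22
ee_pos: [0.5729, -0.0704, 0.0711]
tcp_rot: [-179.9, 12.2, 177.8]
wrist_force: [-0.1, 0.5, -1.8]
opening: 0.0582
grasp_force: 86.7
time: 34.72
ee_pos: [0.5727, -0.0702, 0.0663]
tcp_rot: [-180.0, 12.0, 177.8]
wrist_force: [0.2, -0.4, -0.9]
opening: 0.0582
grasp_force: 86.7
t 34.73 now [ 0.5727 -0.0702  0.0663] [-180.    12.   177.8] q [ -8.  -3. -18.  64.   1.  -5.] travel [-0.4 -0.1 -0.7] twist [-0.     0.001  0.002] open 58.2
```

```bash
python3 -m crank '[{"gripper":30,"travel":[0,0,0.7],"twist":[0,0,0]},{"gripper":30,"travel":[0,0,0.7],"twist":[0,0,0]},{"gripper":30,"travel":[0,0,0],"twist":[0,0,0]}]'; python3 -m crank '[{"gripper":66,"travel":[0,0,0],"twist":[0,0,0]},{"gripper":76,"travel":[0,0,0],"twist":[0,0,0]},{"gripper":76,"travel":[0,0,0],"twist":[0,0,0]},{"gripper":76,"travel":[0,0,-35],"twist":[0,0,0]},{"gripper":85,"travel":[0,0,-50],"twist":[0,0,0]},{"gripper":85,"travel":[0,0,-50],"twist":[0,0,0]},{"gripper":85,"travel":[0,0,0],"twist":[0,0,0]}]'
python3 -c "
from h import *
go([.36,-.33,.22],[180,0,200]);shot('w10')"
```

```text
time: 35.1
ee_pos: [0.5729, -0.0702, 0.0659]
tcp_rot: [-180.0, 12.1, 177.8]
wrist_force: [-7.4, 0.2, 7.1]
opening: 0.0585
grasp_force: 87.9
time: 35.98
ee_pos: [0.5463, -0.0693, 0.2019]
tcp_rot: [-179.9, 12.5, 177.8]
wrist_force: [1.0, 0.6, 0.2]
opening: 0.0849
grasp_force: 0.0
t 35.98 now [ 0.5463 -0.0693  0.2019] [-179.9   12.5  177.8] q [-8. -8. -7. 79.  1. -5.] travel [ 168.1 -267.7  -55.3] twist [-0.044  0.214 -0.386] open 84.9
```

View pics/w10x.png

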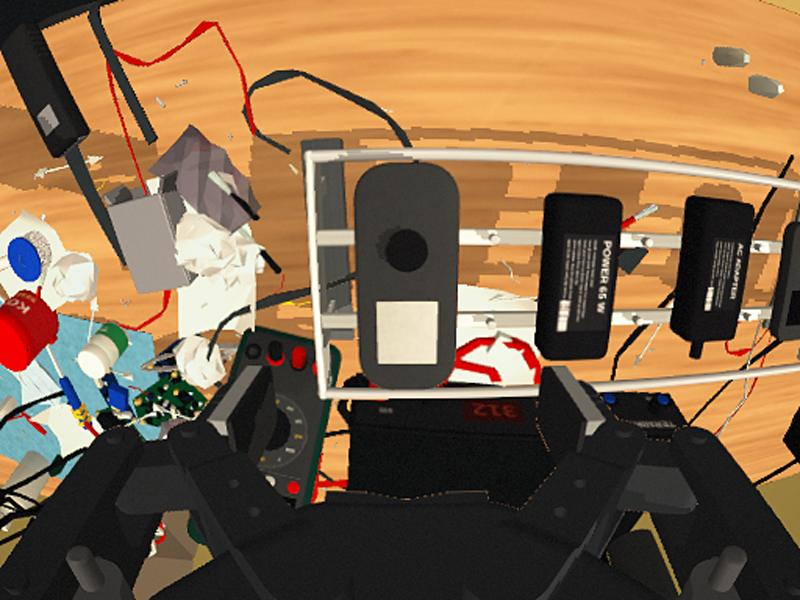

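The meter is centred in bay3 (edges 356 and 459, pin 492, plate 312). The reader is at (55,90) and the holster top is near (150,240). I'll hover over the reader and make one composite picture.

```bash
python3 -m crank '[{"gripper":85,"travel":[19,-55,-12],"twist":[0,0,0]},{"gripper":85,"travel":[19,-55,-12],"twist":[0,0,0]},{"gripper":85,"travel":[19,-55,-12],"twist":[0,0,0]},{"gripper":85,"travel":[19,-55,-12],"twist":[0,0,0]},{"gripper":85,"travel":[19,-55,-12],"twist":[0,0,0]},{"gripper":85,"travel":[0,0,0],"twist":[-0.013,0.053,-0.123]},{"gripper":85,"travel":[0,0,0],"twist":[-0.013,0.053,-0.123]},{"gripper":85,"travel":[0,0,0],"twist":[-0.013,0.053,-0.123]},{"gripper":85,"travel":[0,0,0],"twist":[-0.013,0.053,-0.123]},{"gripper":85,"travel":[0,0,0],"twist":[0,0,0]},{"gripper":85,"travel":[0,0,0],"twist":[0,0,0]}]'
python3 - <<'E'
from h import *
go([.383,-.368,.003],[180,0,206]);shot('w11')
for n,p in (('w8',[.556,-.27,.038]),('w10',[.556,-.27,.038]),('w11',[.556,-.27,.038]),('w11',[.4155,-.352,.02])):
    print(n,proj(json.load(open(n+'.json')),p,True))
a=cv2.imread('pics/w8.png')[160:260,320:430];b=cv2.imread('pics/w10.png')[105:205,45:155];c=cv2.imread('pics/w11.png')
A=cv2.resize(a,(330,300),interpolation=cv2.INTER_CUBIC);B=cv2.resize(b,(330,300),interpolation=cv2.INTER_CUBIC)
C=cv2.resize(c,(470,352));o=np.zeros((600,800,3),np.uint8);o[:300,:330]=A;o[300:,:330]=B;o[:352,330:]=C
cv2.imwrite('pics/comp.png',o)
E
```

```text
time: 37.4
ee_pos: [0.4289, -0.3396, 0.2352]
tcp_rot: [179.9, -0.3, -154.1]
wrist_force: [0.8, 0.8, 0.0]
opening: 0.085
grasp_force: 0.0
t 37.4 now [ 0.4289 -0.3396  0.2352] [ 179.9   -0.3 -154.1] q [-38.   5.  10.  96.  -0. -64.] travel [ 52.3  -5.9 232.5] twist [ 0.002 -0.006 -0.001] open 85.0
w8 [379.86400827 212.26890802]
w10 [ 89.86896055 160.14879138]
w11 [264.58271749 275.7388564 ]
w11 [254.85134278 151.38037842]
```

View pics/comp.png

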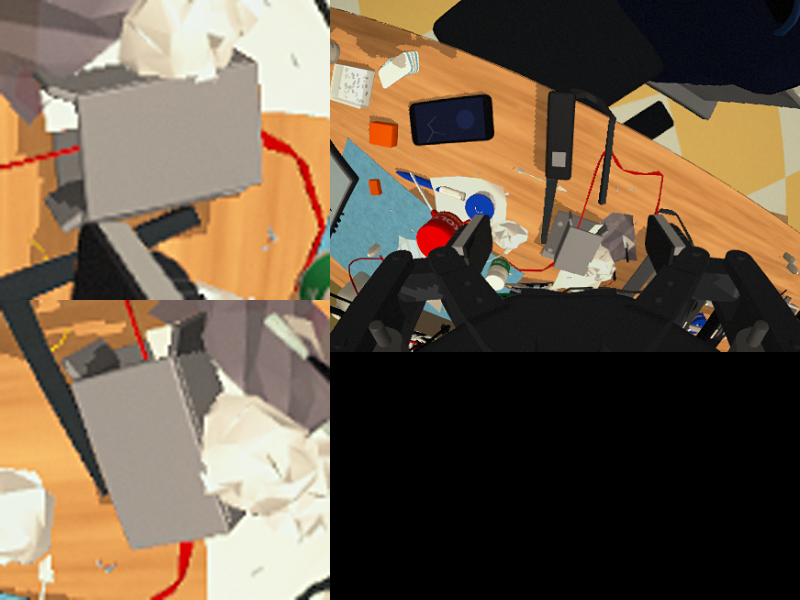

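The reader lies clear on the bench, nose towards the holster, at about (560,135). The holster top corners are visible in both crops.

```bash
python3 - <<'E'
from h import *
a=json.load(open('w8.json'));b=json.load(open('w10.json'));t=bot.calibration('top')
X=[]
for n,p,q in(('m+',(80,97),(175,360)),('m-',(85,220),(76,383)),('f+',(258,68),(228,530)),('f-',(262,182),(134,548))):
    pa=(320+p[0]/3,160+p[1]/3);qb=(45+q[0]/3,105+(q[1]-300)/3)
    x,e=tri([ray(a,pa,True),ray(b,qb,True)]);A=onz(a,pa,.038,True);B=onz(b,qb,.038,True)
    print(n,np.round(x,4),round(e,4),np.round(A[:2],4),np.round(B[:2],4));X.append([A[:2],B[:2]])
X=np.array(X)
for i in(0,1):
    m=X[:2,i].mean(0);f=X[2:,i].mean(0);d=f-m;print('yaw',np.degrees(np.arctan2(*d[::-1])),'len',np.linalg.norm(d),'mouth',m,'origin',m+d/np.linalg.norm(d)*.036,'w',np.linalg.norm(X[0,i]-X[1,i]),np.linalg.norm(X[2,i]-X[3,i]))
c=json.load(open('w11.json'))
im=cv2.imread('pics/w11.png');m=(im.max(2)<70).astype(np.uint8)*255
q=np.zeros_like(m);q[95:196,232:263]=m[95:196,232:263]
q=cv2.morphologyEx(q,cv2.MORPH_CLOSE,np.ones((9,9)));q=cv2.morphologyEx(q,cv2.MORPH_OPEN,np.ones((11,11)))
C=max(cv2.findContours(q,cv2.RETR_EXTERNAL,cv2.CHAIN_APPROX_NONE)[0],key=cv2.contourArea)[:,0]
P=np.array([onz(c,p,.022,True)[:2] for p in C])*1000;print(cv2.minAreaRect(P.astype(np.float32)))
for u,v in((548,92),(573,92),(547,178),(571,178),(559,158)):
    print(np.round(onz(c,((u-330)*512/470,v*384/352),.022,True)*1000,1))
E
```

```text
m+ [ 0.5183 -0.2458  0.0287] 0.0 [ 0.5157 -0.2428] [ 0.516  -0.2401]
m- [ 0.5222 -0.298   0.0258] 0.0004 [ 0.5183 -0.2919] [ 0.5196 -0.2887]
f+ [ 0.5918 -0.2403  0.0283] 0.001 [ 0.5879 -0.2376] [ 0.5861 -0.2342]
f- [ 0.5963 -0.2877  0.031 ] 0.0006 [ 0.5932 -0.2847] [ 0.5922 -0.2822]
yaw 4.8699161128787924 len 0.07380236033114215 mouth [ 0.51699628 -0.26737193] origin [ 0.55286632 -0.26431575] w 0.049203680833672665 0.04739112603410438
yaw 4.975239761626456 len 0.07159597649017185 mouth [ 0.51780136 -0.26439957] origin [ 0.55366572 -0.26127746] w 0.048661035525383825 0.048328128142192124
((395.27679443359375, -369.6177062988281), (84.72235870361328, 31.70436668395996), 25.6887149810791)
[ 368.7 -397.4   22. ]
[ 354.8 -368.4   22. ]
[ 473.8 -349.5   22. ]
[ 459.5 -320.1   22. ]
[ 441.5 -346.8   22. ]
```

```bash
python3 -m crank '[{"gripper":85,"travel":[30,-5,10],"twist":[0,-0.006,0.01]},{"gripper":85,"travel":[29.5,-5,20],"twist":[0,0,0]},{"gripper":85,"travel":[0,0,50],"twist":[0,0,0]},{"gripper":85,"travel":[0,0,50],"twist":[0,0,0]},{"gripper":85,"travel":[0,0,45],"twist":[0,0,0]},{"gripper":80,"travel":[0,0,30],"twist":[0,0,0]},{"gripper":65,"travel":[0,0,15],"twist":[0,0,0]},{"gripper":55,"travel":[0,0,11],"twist":[0,0,0]},{"gripper":55,"travel":[0,0,0],"twist":[0,0,0]}]' 80
python3 -c "
from h import *
go([.3796,-.3742,.003],[180,0,205.3]);shot('w12')"
```

```text
time: 38.58
ee_pos: [0.3796, -0.3746, 0.0055]
tcp_rot: [180.0, -0.0, -154.5]
wrist_force: [-0.3, -0.0, -0.1]
opening: 0.0551
grasp_force: 0.0
t 38.58 now [ 0.3796 -0.3746  0.0055] [ 180.    -0.  -154.5] q [-45.   5. -15.  70.   0. -70.] travel [-0.2  0.4  2.5] twist [ 0.001 -0.     0.003] open 55.1
```

```bash
python3 -m crank '[{"gripper":55,"travel":[0,0,1.5],"twist":[0,0,0]},{"gripper":45,"travel":[0,0,0],"twist":[0,0,0]},{"gripper":10,"travel":[0,0,0],"twist":[0,0,0]},{"gripper":10,"travel":[0,0,0],"twist":[0,0,0]},{"gripper":10,"travel":[0,0,0],"twist":[0,0,0]},{"gripper":10,"travel":[0,0,0],"twist":[0,0,0]}]' 100;  python3 -m crank '[{"gripper":10,"travel":[0,0,-20],"twist":[0,0,0]},{"gripper":10,"travel":[0,0,-50],"twist":[0,0,0]},{"gripper":10,"travel":[0,0,-50],"twist":[0,0,0]},{"gripper":10,"travel":[0,0,-50],"twist":[0,0,0]},{"gripper":10,"travel":[0,0,-40],"twist":[0,0,0]},{"gripper":10,"travel":[0,0,0],"twist":[0,0,0]},{"gripper":10,"travel":[0,0,0],"twist":[0,0,0]}]'
python3 - <<'E'
from h import *
P,Q,o=state();shot('w13');go(deck(-.083,-.162,.12),TRe())
im=cv2.imread('pics/w13.png');c=json.load(open('w13.json'))
# project nominal reader outline points (tool frame: reader x=-tool x, grip at -38, underside ~4mm below... )
for x in(-60,-38,0,45,60):
    print(x,[np.round(proj(c,P+Q.apply([-(x+38)/1000,y/1000,-.021]),True)).astype(int).tolist() for y in(-18,18)])
E
```

```text
time: 39.38
ee_pos: [0.38, -0.375, 0.0048]
tcp_rot: [-180.0, 0.0, -154.5]
wrist_force: [-0.1, 0.1, 6.6]
opening: 0.0341
grasp_force: 99.9
time: 40.25
ee_pos: [0.3796, -0.3745, 0.2128]
tcp_rot: [179.9, -0.0, -154.5]
wrist_force: [-0.6, -0.3, -1.8]
opening: 0.0342
grasp_force: 99.4
t 40.3 now [ 0.3794 -0.3743  0.2123] [ 1.798e+02 -1.000e-01 -1.545e+02] q [-45.   2.   5.  93.   0. -70.] travel [-213.2  239.6   52.6] twist [ 0.053 -0.207  0.483] open 33.8
-60 [[218, 219], [300, 219]]
-38 [[221, 262], [297, 262]]
0 [[225, 323], [293, 323]]
45 [[230, 374], [288, 374]]
60 [[231, 388], [287, 388]]
```

```bash
python3 - <<'E'
from h import *
im=cv2.imread('pics/w13.png').max(2)
print('col259',[(r,int(im[r,257:262].mean())) for r in range(196,236,2)])
for r in (228,240,252):print(r,[(x,int(im[r,x])) for x in list(range(206,232,2))+list(range(286,314,2))])
E
```

```text
col259 [(196, 61), (198, 62), (200, 60), (202, 62), (204, 62), (206, 22), (208, 23), (210, 22), (212, 26), (214, 24), (216, 26), (218, 29), (220, 31), (222, 32), (224, 32), (226, 33), (228, 34), (230, 36), (232, 33), (234, 34)]
228 [(206, 251), (208, 251), (210, 252), (212, 213), (214, 131), (216, 134), (218, 134), (220, 135), (222, 109), (224, 31), (226, 34), (228, 35), (230, 32), (286, 33), (288, 30), (290, 30), (292, 32), (294, 30), (296, 26), (298, 51), (300, 138), (302, 132), (304, 133), (306, 131), (308, 130), (310, 62), (312, 61)]
240 [(206, 31), (208, 121), (210, 133), (212, 133), (214, 133), (216, 135), (218, 138), (220, 29), (222, 29), (224, 33), (226, 34), (228, 39), (230, 39), (286, 34), (288, 35), (290, 31), (292, 29), (294, 29), (296, 29), (298, 30), (300, 29), (302, 140), (304, 132), (306, 134), (308, 134), (310, 134), (312, 92)]
252 [(206, 133), (208, 132), (210, 134), (212, 132), (214, 139), (216, 31), (218, 33), (220, 20), (222, 27), (224, 39), (226, 34), (228, 37), (230, 41), (286, 33), (288, 32), (290, 29), (292, 29), (294, 28), (296, 29), (298, 26), (300, 28), (302, 32), (304, 41), (306, 135), (308, 131), (310, 133), (312, 132)]
```

```bash
python3 - <<'E'
from h import *
c=json.load(open('w13.json'));P,Q,o=state()
for x in(-62,-60,-58,-56): print(x,[np.round(proj(c,P+Q.apply([-(x+38)/1000,0,z]),True)[1],1) for z in(-.0192,.0048)])
E
```

```text
-62 [np.float64(212.8), np.float64(196.7)]
-60 [np.float64(217.0), np.float64(200.4)]
-58 [np.float64(221.2), np.float64(204.0)]
-56 [np.float64(225.3), np.float64(207.6)]
```

```bash
python3 -m crank '[{"gripper":10,"travel":[0,0,0],"twist":[0.013,-0.052,0.121]},{"gripper":10,"travel":[0,0,0],"twist":[0.013,-0.052,0.121]},{"gripper":10,"travel":[0,0,0],"twist":[0.013,-0.052,0.121]},{"gripper":10,"travel":[0,0,0],"twist":[0.013,-0.052,0.121]},{"gripper":10,"travel":[0,0,0],"twist":[0,0,0]}]' 110
python3 -c "
from h import *
go(deck(-.0835,-.162,.12),TRe())"
```

```text
time: 40.92
ee_pos: [0.3787, -0.3742, 0.2125]
tcp_rot: [179.9, 12.0, 177.7]
wrist_force: [0.4, 0.5, -0.9]
opening: 0.0337
grasp_force: 111.8
t 40.92 now [ 0.3787 -0.3742  0.2125] [179.9  12.  177.7] q [-49.  -6.  -4.  84.   9. -46.] travel [-63.9 311.4  67.7] twist [ 0.001  0.001 -0.001] open 33.7
```

```bash
python3 -m crank '[{"gripper":10,"travel":[-9,44.5,0],"twist":[0,0,0]},{"gripper":10,"travel":[-9,44.5,0],"twist":[0,0,0]},{"gripper":10,"travel":[-9,44.5,0],"twist":[0,0,0]},{"gripper":10,"travel":[-9,44.5,0],"twist":[0,0,0]},{"gripper":10,"travel":[-9,44.5,0],"twist":[0,0,0]},{"gripper":10,"travel":[-9,44.5,0],"twist":[0,0,0]},{"gripper":10,"travel":[-9,44.5,10],"twist":[0,0,0]},{"gripper":10,"travel":[0,0,30],"twist":[0,0,0]},{"gripper":10,"travel":[0,0,27],"twist":[0,0,0]},{"gripper":10,"travel":[0,0,0],"twist":[0,0,0]},{"gripper":10,"travel":[0,0,0],"twist":[0,0,0]}]'
cat > chk.py <<'E'
from h import *
import sys
# where should nose & tail of the reader show in the top and scene pictures; save crops' profiles
P,Q,o=state();print('t',o['time'])
for n in('top','scene'):
    im=bot.camera(n)[...,::-1];cv2.imwrite(f'pics/{n}_{sys.argv[1]}.png',im);c=bot.calibration(n)
    f=lambda x,y,z=-.0192:P+Q.apply([-(x+38.5)/1000,y/1000,z])
    for k,A,B in(('nose',f(40,0),f(85,0)),('side',f(30,-30),f(30,30)),('btn',f(30,0),f(60,0))):
        a,b=proj(c,A),proj(c,B);N=19
        print(n,k,np.round(a,1),np.round(b,1),[int(cv2.getRectSubPix(np.ascontiguousarray(im.max(2)),(1,1),tuple(map(float,a+(b-a)*i/(N-1))))[0,0]) for i in range(N)])
E
python3 chk.py a; python3 -c "
from h import *
go(deck(-.0835,-.162,.0728),TRe())"
```

```text
time: 42.3
ee_pos: [0.468, -0.0665, 0.1623]
tcp_rot: [-180.0, 12.1, 177.7]
wrist_force: [-0.4, -0.0, 0.3]
opening: 0.0338
grasp_force: 111.7
t 42.3
top nose [271.5 180.5] [272.4 166. ] [160, 125, 78, 48, 42, 42, 42, 49, 78, 145, 200, 229, 234, 236, 236, 236, 237, 238, 239]
top side [281.  184.3] [261.7 183.1] [217, 200, 125, 59, 38, 59, 123, 173, 182, 182, 178, 151, 92, 46, 38, 48, 53, 71, 149]
top btn [271.3 183.7] [271.9 174. ] [182, 181, 181, 181, 178, 175, 160, 142, 108, 78, 58, 45, 42, 41, 42, 42, 42, 58, 78]
scene nose [257.1 160.2] [272.3 153.1] [216, 155, 101, 91, 91, 92, 91, 81, 96, 180, 221, 224, 224, 226, 208, 170, 153, 180, 209]
scene side [258.4 168.7] [249.1 155.1] [20, 21, 23, 31, 53, 81, 125, 187, 207, 205, 206, 197, 146, 139, 215, 153, 129, 185, 227]
scene btn [253.7 161.8] [263.9 157. ] [205, 206, 207, 207, 207, 212, 217, 180, 133, 101, 91, 91, 91, 92, 92, 91, 85, 82, 97]
t 42.4 now [ 0.4683 -0.0667  0.1629] [-180.    12.2  177.7] q [ -9. -19. -20.  77.   1.  -6.] travel [ 1.2  0.6 49.9] twist [-0.     0.003 -0.   ] open 33.7
```

```bash
python3 -m crank '[{"gripper":10,"travel":[0.5,0.6,25],"twist":[0,0.002,0]},{"gripper":10,"travel":[0,0,20],"twist":[0,0,0]},{"gripper":10,"travel":[0,0,5],"twist":[0,0,0]},{"gripper":10,"travel":[0,0,0],"twist":[0,0,0]},{"gripper":10,"travel":[0,0,0],"twist":[0,0,0]}]'; python3 -c "
from h import *
go(deck(-.0825,-.162,.0728),TRe())"
```

```text
time: 43.02
ee_pos: [0.4784, -0.0664, 0.1139]
tcp_rot: [180.0, 12.1, 177.7]
wrist_force: [0.1, -0.4, -0.9]
opening: 0.0337
grasp_force: 111.7
t 43.02 now [ 0.4784 -0.0664  0.1139] [180.   12.1 177.7] q [ -9. -17. -24.  71.   1.  -6.] travel [-0.4 -0.1 -0.1] twist [-0.     0.002 -0.001] open 33.7
```

Hold over the meter.

```bash
H='see rows below'; python3 -m crank '[{"gripper":10,"travel":[0,0,0],"twist":[0,0,0]},{"gripper":10,"travel":[0,0,0],"twist":[0,0,0]},{"gripper":10,"travel":[0,0,0],"twist":[0,0,0]},{"gripper":10,"travel":[0,0,0],"twist":[0,0,0]},{"gripper":10,"travel":[0,0,0],"twist":[0,0,0]},{"gripper":10,"travel":[0,0,0],"twist":[0,0,0]},{"gripper":10,"travel":[0,0,0],"twist":[0,0,0]},{"gripper":10,"travel":[0,0,0],"twist":[0,0,0]},{"gripper":10,"travel":[0,0,0],"twist":[0,0,0]},{"gripper":10,"travel":[0,0,0],"twist":[0,0,0]},{"gripper":10,"travel":[0,0,0],"twist":[0,0,0]},{"gripper":10,"travel":[0,0,0],"twist":[0,0,0]}]' | grep -E "time|ee|open|grasp"; python3 -m crank '[{"gripper":10,"travel":[0,0,0],"twist":[0,0,0]},{"gripper":10,"travel":[0,0,0],"twist":[0,0,0]},{"gripper":10,"travel":[0,0,0],"twist":[0,0,0]},{"gripper":10,"travel":[0,0,0],"twist":[0,0,0]},{"gripper":10,"travel":[0,0,0],"twist":[0,0,0]},{"gripper":10,"travel":[0,0,0],"twist":[0,0,0]},{"gripper":10,"travel":[0,0,0],"twist":[0,0,0]},{"gripper":10,"travel":[0,0,0],"twist":[0,0,0]},{"gripper":10,"travel":[0,0,0],"twist":[0,0,0]},{"gripper":10,"travel":[0,0,0],"twist":[0,0,0]},{"gripper":10,"travel":[0,0,0],"twist":[0,0,0]},{"gripper":10,"travel":[0,0,0],"twist":[0,0,0]}]' | grep -E "time|ee|open|grasp";python3 -m crank '[{"gripper":10,"travel":[0,0,0],"twist":[0,0,0]},{"gripper":10,"travel":[0,0,0],"twist":[0,0,0]},{"gripper":10,"travel":[0,0,0],"twist":[0,0,0]},{"gripper":10,"travel":[0,0,0],"twist":[0,0,0]},{"gripper":10,"travel":[0,0,0],"twist":[0,0,0]},{"gripper":10,"travel":[0,0,0],"twist":[0,0,0]},{"gripper":10,"travel":[0,0,0],"twist":[0,0,0]},{"gripper":10,"travel":[0,0,0],"twist":[0,0,0]}]' | grep -E "time|ee|open|grasp"; python3 chk.py b; python3 -c "
from h import *
go(deck(-.0825,.054,.10),TRe())"
```

```text
time: 44.52
ee_pos: [0.478, -0.0663, 0.1126]
opening: 0.0336
grasp_force: 111.7
time: 46.02
ee_pos: [0.478, -0.0663, 0.1126]
opening: 0.0338
grasp_force: 111.7
time: 47.02
ee_pos: [0.4779, -0.0663, 0.1126]
opening: 0.0336
grasp_force: 111.7
t 47.025
top nose [271.1 180.2] [271.9 166.2] [162, 131, 93, 58, 44, 41, 42, 52, 81, 149, 202, 230, 235, 236, 237, 238, 238, 239, 239]
top side [280.2 183.9] [261.5 182.7] [201, 141, 74, 44, 36, 52, 106, 161, 177, 180, 179, 156, 93, 48, 41, 48, 55, 85, 167]
top btn [270.9 183.3] [271.5 174. ] [180, 181, 181, 180, 177, 171, 162, 143, 118, 93, 67, 53, 44, 42, 41, 42, 42, 61, 81]
scene nose [260.2 173.1] [274.7 166.2] [213, 147, 100, 91, 91, 91, 91, 80, 110, 150, 172, 169, 169, 200, 224, 230, 235, 236, 233]
scene side [261.5 181.6] [252.5 167.9] [21, 20, 22, 31, 55, 81, 131, 190, 204, 204, 206, 213, 144, 73, 23, 15, 15, 17, 22]
scene btn [256.9 174.6] [266.6 170. ] [205, 205, 205, 206, 207, 213, 213, 171, 128, 100, 91, 91, 91, 91, 91, 91, 84, 81, 112]
t 47.12 now [ 0.478  -0.0663  0.1126] [180.   12.  177.7] q [ -9. -17. -24.  71.   1.  -6.] travel [ -0.9 215.8 -28.4] twist [ 0.     0.    -0.001] open 33.5
```

```bash
python3 -m crank '[{"gripper":10,"travel":[0,0,-28],"twist":[0,0,0]},{"gripper":10,"travel":[0,36,0],"twist":[0,0,0]},{"gripper":10,"travel":[0,36,0],"twist":[0,0,0]},{"gripper":10,"travel":[0,36,0],"twist":[0,0,0]},{"gripper":10,"travel":[-1,36,0],"twist":[0,0,0]},{"gripper":10,"travel":[0,36,0],"twist":[0,0,0]},{"gripper":10,"travel":[0,36,0],"twist":[0,0,0]},{"gripper":10,"travel":[0,0,12],"twist":[0,0,0]},{"gripper":10,"travel":[0,0,10],"twist":[0,0,0]},{"gripper":10,"travel":[0,0,0],"twist":[0,0,0]},{"gripper":10,"travel":[0,0,0],"twist":[0,0,0]}]'; python3 -c "
from h import *
go(deck(-.0825,.054,.0748),TRe())"
```

```text
time: 48.5
ee_pos: [0.4866, 0.1488, 0.1189]
tcp_rot: [180.0, 12.0, 177.6]
wrist_force: [0.3, -1.2, -0.7]
opening: 0.0336
grasp_force: 111.7
t 48.5 now [0.4866 0.1488 0.1189] [180.   12.  177.6] q [ 19. -13. -20.  72.  -4.  21.] travel [0.2 0.5 2.9] twist [-0.     0.    -0.002] open 33.6
```

```bash
python3 -m crank '[{"gripper":10,"travel":[0,0.5,2.5],"twist":[0,0,0]},{"gripper":10,"travel":[0,0,0],"twist":[0,0,0]},{"gripper":10,"travel":[0,0,0],"twist":[0,0,0]},{"gripper":10,"travel":[0,0,0],"twist":[0,0,0]},{"gripper":10,"travel":[0,0,0],"twist":[0,0,0]},{"gripper":10,"travel":[0,0,0],"twist":[0,0,0]},{"gripper":10,"travel":[0,0,0],"twist":[0,0,0]},{"gripper":10,"travel":[0,0,0],"twist":[0,0,0]},{"gripper":10,"travel":[0,0,0],"twist":[0,0,0]},{"gripper":10,"travel":[0,0,0],"twist":[0,0,0]},{"gripper":10,"travel":[0,0,0],"twist":[0,0,0]},{"gripper":10,"travel":[0,0,0],"twist":[0,0,0]}]' | grep -E "time|ee|open|grasp"; python3 -m crank '[{"gripper":10,"travel":[0,0,0],"twist":[0,0,0]},{"gripper":10,"travel":[0,0,0],"twist":[0,0,0]},{"gripper":10,"travel":[0,0,0],"twist":[0,0,0]},{"gripper":10,"travel":[0,0,0],"twist":[0,0,0]},{"gripper":10,"travel":[0,0,0],"twist":[0,0,0]},{"gripper":10,"travel":[0,0,0],"twist":[0,0,0]},{"gripper":10,"travel":[0,0,0],"twist":[0,0,0]},{"gripper":10,"travel":[0,0,0],"twist":[0,0,0]},{"gripper":10,"travel":[0,0,0],"twist":[0,0,0]},{"gripper":10,"travel":[0,0,0],"twist":[0,0,0]},{"gripper":10,"travel":[0,0,0],"twist":[0,0,0]},{"gripper":10,"travel":[0,0,0],"twist":[0,0,0]}]' | grep -E "time|ee|open|grasp";python3 -m crank '[{"gripper":10,"travel":[0,0,0],"twist":[0,0,0]},{"gripper":10,"travel":[0,0,0],"twist":[0,0,0]},{"gripper":10,"travel":[0,0,0],"twist":[0,0,0]},{"gripper":10,"travel":[0,0,0],"twist":[0,0,0]},{"gripper":10,"travel":[0,0,0],"twist":[0,0,0]},{"gripper":10,"travel":[0,0,0],"twist":[0,0,0]},{"gripper":10,"travel":[0,0,0],"twist":[0,0,0]},{"gripper":10,"travel":[0,0,0],"twist":[0,0,0]}]' | grep -E "time|ee|open|grasp"; python3 chk.py c; python3 -c "
from h import *
go(deck(-.0825,-.054,.10),TRe())"
```

```text
time: 50.0
ee_pos: [0.487, 0.15, 0.1163]
opening: 0.0335
grasp_force: 111.7
time: 51.5
ee_pos: [0.487, 0.15, 0.1163]
opening: 0.0337
grasp_force: 111.7
time: 52.5
ee_pos: [0.487, 0.15, 0.1163]
opening: 0.0331
grasp_force: 111.7
t 52.5
top nose [203.5 175.8] [204.3 161.7] [172, 151, 96, 60, 42, 39, 40, 36, 32, 27, 22, 17, 16, 16, 17, 19, 23, 51, 101]
top side [212.7 179.5] [194.  178.3] [94, 30, 18, 19, 29, 65, 133, 174, 177, 176, 171, 140, 88, 85, 155, 200, 207, 208, 210]
top btn [203.3 178.9] [203.9 169.5] [176, 177, 177, 177, 178, 178, 172, 158, 133, 96, 70, 50, 42, 40, 39, 40, 38, 35, 32]
scene nose [231.3 129.4] [244.2 123.6] [173, 120, 94, 88, 88, 89, 85, 68, 49, 53, 57, 57, 49, 38, 107, 208, 226, 231, 232]
scene side [231.9 135.9] [225.  125.5] [23, 23, 28, 40, 64, 84, 147, 211, 211, 206, 203, 171, 122, 77, 54, 52, 78, 126, 147]
scene btn [228.4 130.6] [237.  126.8] [205, 206, 206, 206, 205, 198, 174, 139, 110, 94, 87, 88, 88, 89, 89, 85, 76, 59, 49]
t 52.6 now [0.487  0.15   0.1163] [180.   12.  177.7] q [ 20. -13. -20.  71.  -4.  22.] travel [  -0.  -108.7  -24.9] twist [ 0.     0.    -0.001] open 33.6
```

```bash
python3 -m crank '[{"gripper":10,"travel":[0,0,-20],"twist":[0,0,0]},{"gripper":10,"travel":[0,-36,0],"twist":[0,0,0]},{"gripper":10,"travel":[0,-36,0],"twist":[0,0,0]},{"gripper":10,"travel":[0,-36.5,0],"twist":[0,0,0]},{"gripper":10,"travel":[0,0,12],"twist":[0,0,0]},{"gripper":10,"travel":[0,0,8],"twist":[0,0,0]},{"gripper":10,"travel":[0,0,0],"twist":[0,0,0]},{"gripper":10,"travel":[0,0,0],"twist":[0,0,0]}]'; python3 -c "
from h import *
go(deck(-.0825,-.054,.0748),TRe())"
```

```text
time: 53.6
ee_pos: [0.4826, 0.0423, 0.1163]
tcp_rot: [180.0, 12.0, 177.7]
wrist_force: [-0.2, 0.2, -1.4]
opening: 0.0336
grasp_force: 111.8
t 53.6 now [0.4826 0.0423 0.1163] [180.   12.  177.7] q [  6. -17. -24.  71.  -2.   8.] travel [-0.  -0.9  0.3] twist [0.    0.    0.001] open 33.6
```

```bash
python3 -m crank '[{"gripper":10,"travel":[0,-0.7,0],"twist":[0,0,0]},{"gripper":10,"travel":[0,0,0],"twist":[0,0,0]},{"gripper":10,"travel":[0,0,0],"twist":[0,0,0]},{"gripper":10,"travel":[0,0,0],"twist":[0,0,0]},{"gripper":10,"travel":[0,0,0],"twist":[0,0,0]},{"gripper":10,"travel":[0,0,0],"twist":[0,0,0]},{"gripper":10,"travel":[0,0,0],"twist":[0,0,0]},{"gripper":10,"travel":[0,0,0],"twist":[0,0,0]},{"gripper":10,"travel":[0,0,0],"twist":[0,0,0]},{"gripper":10,"travel":[0,0,0],"twist":[0,0,0]},{"gripper":10,"travel":[0,0,0],"twist":[0,0,0]},{"gripper":10,"travel":[0,0,0],"twist":[0,0,0]}]' | grep -E "time|ee|open|grasp"; python3 -m crank '[{"gripper":10,"travel":[0,0,0],"twist":[0,0,0]},{"gripper":10,"travel":[0,0,0],"twist":[0,0,0]},{"gripper":10,"travel":[0,0,0],"twist":[0,0,0]},{"gripper":10,"travel":[0,0,0],"twist":[0,0,0]},{"gripper":10,"travel":[0,0,0],"twist":[0,0,0]},{"gripper":10,"travel":[0,0,0],"twist":[0,0,0]},{"gripper":10,"travel":[0,0,0],"twist":[0,0,0]},{"gripper":10,"travel":[0,0,0],"twist":[0,0,0]},{"gripper":10,"travel":[0,0,0],"twist":[0,0,0]},{"gripper":10,"travel":[0,0,0],"twist":[0,0,0]},{"gripper":10,"travel":[0,0,0],"twist":[0,0,0]},{"gripper":10,"travel":[0,0,0],"twist":[0,0,0]}]' | grep -E "time|ee|open|grasp";python3 -m crank '[{"gripper":10,"travel":[0,0,0],"twist":[0,0,0]},{"gripper":10,"travel":[0,0,0],"twist":[0,0,0]},{"gripper":10,"travel":[0,0,0],"twist":[0,0,0]},{"gripper":10,"travel":[0,0,0],"twist":[0,0,0]},{"gripper":10,"travel":[0,0,0],"twist":[0,0,0]},{"gripper":10,"travel":[0,0,0],"twist":[0,0,0]},{"gripper":10,"travel":[0,0,0],"twist":[0,0,0]},{"gripper":10,"travel":[0,0,0],"twist":[0,0,0]}]' | grep -E "time|ee|open|grasp"; python3 chk.py d; python3 -c "
from h import *
go(deck(-.0825,.162,.10),TRe())"
```

```text
time: 55.1
ee_pos: [0.4826, 0.0409, 0.1163]
opening: 0.0335
grasp_force: 111.8
time: 56.6
ee_pos: [0.4826, 0.0409, 0.1163]
opening: 0.0336
grasp_force: 111.8
time: 57.6
ee_pos: [0.4826, 0.0409, 0.1162]
opening: 0.0335
grasp_force: 111.8
t 57.6
top nose [237.6 177.9] [238.4 163.8] [165, 137, 91, 59, 43, 41, 40, 40, 40, 41, 42, 38, 34, 30, 24, 16, 17, 17, 17]
top side [246.8 181.6] [228.1 180.4] [214, 184, 108, 43, 30, 58, 125, 174, 181, 181, 172, 138, 85, 48, 73, 154, 206, 220, 227]
top btn [237.4 181. ] [238.  171.6] [181, 180, 180, 179, 178, 173, 165, 146, 123, 91, 66, 51, 43, 42, 41, 40, 40, 40, 40]
scene nose [244.9 149.5] [258.7 143.2] [195, 134, 99, 92, 92, 92, 90, 72, 42, 133, 211, 232, 232, 230, 228, 228, 229, 228, 228]
scene side [245.9 156.9] [238.  145.1] [21, 22, 26, 35, 66, 90, 123, 180, 203, 206, 208, 192, 141, 74, 33, 26, 87, 90, 60]
scene btn [241.8 150.9] [251.  146.7] [206, 208, 209, 210, 210, 210, 196, 156, 113, 99, 92, 92, 92, 92, 92, 89, 82, 60, 43]
t 57.7 now [0.4826 0.0409 0.1163] [180.   12.  177.7] q [  6. -17. -24.  71.  -2.   8.] travel [ 1.000e-01  2.165e+02 -2.490e+01] twist [ 0.     0.    -0.001] open 33.1
```

```bash
python3 -m crank '[{"gripper":10,"travel":[0,0,-20],"twist":[0,0,0]},{"gripper":10,"travel":[0,36,0],"twist":[0,0,0]},{"gripper":10,"travel":[0,36,0],"twist":[0,0,0]},{"gripper":10,"travel":[0,36,0],"twist":[0,0,0]},{"gripper":10,"travel":[0,36,0],"twist":[0,0,0]},{"gripper":10,"travel":[0,36,0],"twist":[0,0,0]},{"gripper":10,"travel":[0,36,0],"twist":[0,0,0]},{"gripper":10,"travel":[0,0,15],"twist":[0,0,0]},{"gripper":10,"travel":[0,0,15],"twist":[0,0,0]},{"gripper":10,"travel":[0,0,5],"twist":[0,0,0]},{"gripper":10,"travel":[0,0,0],"twist":[0,0,0]},{"gripper":10,"travel":[0,0,0],"twist":[0,0,0]}]'; python3 -c "
from h import *
go(deck(-.0825,.162,.0598),TRe())"
```

```text
time: 59.2
ee_pos: [0.4948, 0.2563, 0.1023]
tcp_rot: [180.0, 12.1, 177.6]
wrist_force: [0.1, 0.2, -1.7]
opening: 0.0334
grasp_force: 111.7
t 59.2 now [0.4948 0.2563 0.1023] [180.   12.1 177.6] q [ 31.  -5. -15.  70.  -7.  33.] travel [0.5 0.8 0.8] twist [ 0.     0.001 -0.001] open 33.4
```

```bash
python3 -m crank '[{"gripper":10,"travel":[0,0.8,0.5],"twist":[0,0,0]},{"gripper":10,"travel":[0,0,0],"twist":[0,0,0]},{"gripper":10,"travel":[0,0,0],"twist":[0,0,0]},{"gripper":10,"travel":[0,0,0],"twist":[0,0,0]},{"gripper":10,"travel":[0,0,0],"twist":[0,0,0]},{"gripper":10,"travel":[0,0,0],"twist":[0,0,0]},{"gripper":10,"travel":[0,0,0],"twist":[0,0,0]},{"gripper":10,"travel":[0,0,0],"twist":[0,0,0]},{"gripper":10,"travel":[0,0,0],"twist":[0,0,0]},{"gripper":10,"travel":[0,0,0],"twist":[0,0,0]},{"gripper":10,"travel":[0,0,0],"twist":[0,0,0]},{"gripper":10,"travel":[0,0,0],"twist":[0,0,0]}]' | grep -E "time|ee|open|grasp"; python3 -m crank '[{"gripper":10,"travel":[0,0,0],"twist":[0,0,0]},{"gripper":10,"travel":[0,0,0],"twist":[0,0,0]},{"gripper":10,"travel":[0,0,0],"twist":[0,0,0]},{"gripper":10,"travel":[0,0,0],"twist":[0,0,0]},{"gripper":10,"travel":[0,0,0],"twist":[0,0,0]},{"gripper":10,"travel":[0,0,0],"twist":[0,0,0]},{"gripper":10,"travel":[0,0,0],"twist":[0,0,0]},{"gripper":10,"travel":[0,0,0],"twist":[0,0,0]},{"gripper":10,"travel":[0,0,0],"twist":[0,0,0]},{"gripper":10,"travel":[0,0,0],"twist":[0,0,0]},{"gripper":10,"travel":[0,0,0],"twist":[0,0,0]},{"gripper":10,"travel":[0,0,0],"twist":[0,0,0]}]' | grep -E "time|ee|open|grasp";python3 -m crank '[{"gripper":10,"travel":[0,0,0],"twist":[0,0,0]},{"gripper":10,"travel":[0,0,0],"twist":[0,0,0]},{"gripper":10,"travel":[0,0,0],"twist":[0,0,0]},{"gripper":10,"travel":[0,0,0],"twist":[0,0,0]},{"gripper":10,"travel":[0,0,0],"twist":[0,0,0]},{"gripper":10,"travel":[0,0,0],"twist":[0,0,0]},{"gripper":10,"travel":[0,0,0],"twist":[0,0,0]},{"gripper":10,"travel":[0,0,0],"twist":[0,0,0]}]' | grep -E "time|ee|open|grasp"; python3 chk.py e; python3 -c "
from h import *
go(deck(-.0825,.162,.10),TRe())"
```

```text
time: 60.7
ee_pos: [0.4946, 0.2574, 0.1012]
opening: 0.0336
grasp_force: 111.7
time: 62.2
ee_pos: [0.4946, 0.2574, 0.1011]
opening: 0.0336
grasp_force: 111.7
time: 63.2
ee_pos: [0.4946, 0.2574, 0.1012]
opening: 0.0335
grasp_force: 111.7
t 63.2
top nose [170.8 173.7] [171.6 159.7] [158, 133, 82, 52, 39, 37, 39, 37, 33, 27, 20, 16, 15, 15, 16, 19, 30, 41, 49]
top side [179.9 177.3] [161.4 176.2] [58, 48, 39, 27, 28, 47, 97, 153, 170, 172, 168, 137, 87, 82, 129, 163, 170, 171, 169]
top btn [170.7 176.7] [171.2 167.5] [172, 172, 172, 172, 171, 169, 158, 144, 116, 82, 61, 43, 39, 36, 37, 39, 37, 36, 33]
scene nose [220.6 115.6] [232.8 110.3] [178, 136, 89, 83, 83, 83, 80, 78, 72, 43, 22, 10, 10, 10, 9, 10, 11, 9, 8]
scene side [221.  121.5] [214.9 112.2] [21, 22, 29, 40, 67, 91, 137, 179, 191, 197, 193, 175, 135, 81, 35, 11, 11, 11, 12]
scene btn [217.9 116.8] [226.  113.2] [196, 197, 198, 199, 201, 195, 178, 153, 120, 89, 84, 82, 83, 83, 83, 80, 77, 78, 71]
t 63.3 now [0.4946 0.2574 0.1011] [180.   12.  177.7] q [ 31.  -5. -15.  70.  -7.  33.] travel [  0.1  -0.3 -40.4] twist [ 0.     0.    -0.001] open 34.0
```

```bash
python3 -m crank '[{"gripper":10,"travel":[0,0,-40],"twist":[0,0,0]},{"gripper":10,"travel":[0,0,-50],"twist":[0,0,0]},{"gripper":10,"travel":[0,0,-20],"twist":[0,0,0]},{"gripper":10,"travel":[0,0,0],"twist":[0,0,0]}]'; python3 -c "
from h import *
go([.57,-.263,.2],[180,0,184.9])"
```

```text
time: 63.8
ee_pos: [0.4722, 0.2588, 0.2105]
tcp_rot: [179.9, 12.2, 177.7]
wrist_force: [-0.3, -0.3, -2.0]
opening: 0.0338
grasp_force: 111.7
t 63.8 now [0.4722 0.2588 0.2105] [179.9  12.2 177.7] q [32. -8. -5. 82. -7. 34.] travel [-114.1 -517.5   34.3] twist [-0.011  0.212 -0.126] open 33.8
```

```bash
python3 -m crank '[{"gripper":10,"travel":[-11.5,-52,3],"twist":[0,0,0]},{"gripper":10,"travel":[-11.5,-52,3],"twist":[0,0,0]},{"gripper":10,"travel":[-11.5,-52,3],"twist":[0,0,0]},{"gripper":10,"travel":[-11.5,-52,3],"twist":[0,0,0]},{"gripper":10,"travel":[-11.5,-52,3],"twist":[0,0,0]},{"gripper":10,"travel":[-11.5,-52,3],"twist":[0,0,0]},{"gripper":10,"travel":[-11.5,-52,3],"twist":[0,0,0]},{"gripper":10,"travel":[-11.5,-52,3],"twist":[0,0,0]},{"gripper":10,"travel":[-11.5,-52,3],"twist":[0,0,0]},{"gripper":10,"travel":[-11,-50,3],"twist":[0,0,0]},{"gripper":10,"travel":[0,0,0],"twist":[0,0,0]}]'; python3 -m crank '[{"gripper":10,"travel":[0,0,0],"twist":[-0.005,0.106,-0.063]},{"gripper":10,"travel":[0,0,0],"twist":[-0.006,0.106,-0.063]},{"gripper":10,"travel":[0,0,0],"twist":[0,0,0]},{"gripper":10,"travel":[0,0,0],"twist":[0,0,0]}]'
python3 - <<'E'
from h import *
go([.44,-.272,.1],[180,0,184.9]);shot('w14')
im=cv2.imread('pics/w14.png');c=json.load(open('w14.json'))
p=proj(c,[.553,-.263,.038],True).astype(int);print(p)
hsv=cv2.cvtColor(im,cv2.COLOR_BGR2HSV);col=np.median(im[p[1]-5:p[1]+5,p[0]-5:p[0]+5].reshape(-1,3),0);print(col)
m=(np.abs(im.astype(int)-col).max(2)<14).astype(np.uint8)*255
q=np.zeros_like(m);q[max(0,p[1]-70):p[1]+70,p[0]-80:p[0]+80]=m[max(0,p[1]-70):p[1]+70,p[0]-80:p[0]+80]
q=cv2.morphologyEx(q,cv2.MORPH_OPEN,np.ones((5,5)))
n,L,S,_=cv2.connectedComponentsWithStats(q);l=L[p[1],p[0]];print(S[l])
C=max(cv2.findContours((L==l).astype(np.uint8),cv2.RETR_EXTERNAL,cv2.CHAIN_APPROX_NONE)[0],key=cv2.contourArea)
P=np.array([onz(c,x,.038,True)[:2] for x in C[:,0]])*1000
print(cv2.minAreaRect(P.astype(np.float32)));print([np.round(onz(c,x[0],.038,True)[:2]*1000,1).tolist() for x in cv2.approxPolyDP(C,3,True)])
E
```

```text
time: 65.18
ee_pos: [0.5682, -0.2671, 0.1998]
tcp_rot: [179.9, 11.8, 177.4]
wrist_force: [-0.8, 0.3, -2.0]
opening: 0.0339
grasp_force: 111.7
time: 65.68
ee_pos: [0.5688, -0.2636, 0.2024]
tcp_rot: [-179.9, -0.1, -175.1]
wrist_force: [0.5, 0.0, -0.5]
opening: 0.0337
grasp_force: 111.7
t 65.67 now [ 0.5688 -0.2636  0.2024] [-1.799e+02 -1.000e-01 -1.751e+02] q [-25.  15.  19.  93.  -0. -30.] travel [128.9   2.6 102.6] twist [-0.001 -0.002 -0.001] open 33.7
[262 159]
[134. 145. 154.]
[ 238  125   48   69 3157]
((553.3416748046875, -263.5670166015625), (72.63224792480469, 49.225765228271484), 5.221386909484863)
[[515.0, -242.5], [520.1, -290.6], [591.5, -283.5], [586.4, -236.3], [569.9, -238.1], [569.1, -242.4], [559.1, -239.2]]
```

```bash
python3 -c "
from h import *
go([.391,-.2784,.1],[180,0,185.3])"
```

```text
t 65.72 now [ 0.5685 -0.2637  0.2031] [-1.799e+02 -1.000e-01 -1.752e+02] q [-25.  15.  19.  93.  -0. -30.] travel [178.    0.6 103.3] twist [-0.002 -0.001 -0.008] open 33.6
```

```bash
python3 -m crank '[{"gripper":10,"travel":[45,0,0],"twist":[-0.002,-0.001,-0.008]},{"gripper":10,"travel":[45,0.5,0],"twist":[0,0,0]},{"gripper":10,"travel":[45,0,0],"twist":[0,0,0]},{"gripper":10,"travel":[43,0,0],"twist":[0,0,0]},{"gripper":10,"travel":[0,0,50],"twist":[0,0,0]},{"gripper":10,"travel":[0,0,50],"twist":[0,0,0]},{"gripper":10,"travel":[0,0,50],"twist":[0,0,0]},{"gripper":10,"travel":[0,0,30],"twist":[0,0,0]},{"gripper":10,"travel":[0,0,0],"twist":[0,0,0]},{"gripper":10,"travel":[0,0,0],"twist":[0,0,0]},{"gripper":10,"travel":[0,0,0],"twist":[0,0,0]}]'
python3 chk.py f; python3 -c "
from h import *
go([.391,-.2784,.0113],[180,0,185.3])"
```

```text
time: 67.1
ee_pos: [0.3921, -0.2804, 0.0254]
tcp_rot: [-179.9, 0.1, -174.7]
wrist_force: [0.5, -1.0, -0.6]
opening: 0.0339
grasp_force: 111.8
t 67.1
top nose [330.  210.3] [328.7 197.2] [151, 121, 84, 50, 38, 35, 38, 56, 101, 152, 198, 210, 210, 202, 191, 178, 164, 150, 139]
top side [339.1 212.6] [321.5 213.9] [189, 150, 123, 107, 97, 91, 98, 125, 151, 164, 160, 124, 76, 47, 87, 177, 229, 238, 239]
top btn [330.3 213.2] [329.4 204.4] [164, 168, 170, 169, 168, 162, 151, 134, 109, 84, 62, 44, 38, 34, 35, 38, 50, 66, 102]
scene nose [267.9 262.1] [282.6 254.2] [142, 90, 59, 53, 53, 53, 52, 66, 121, 182, 165, 117, 117, 164, 209, 214, 224, 216, 177]
scene side [271.2 272.8] [258.2 255.4] [164, 47, 20, 25, 35, 45, 106, 158, 164, 165, 166, 132, 77, 120, 204, 225, 225, 224, 224]
scene btn [264.5 263.9] [274.5 258.6] [166, 165, 164, 164, 163, 158, 143, 109, 74, 59, 53, 53, 53, 53, 53, 52, 60, 81, 127]
t 67.2 now [ 0.3918 -0.2802  0.0248] [-179.9   -0.  -174.6] q [-36.  -3. -21.  72.  -0. -41.] travel [ 0.7  1.9 13.5] twist [-0.001 -0.     0.001] open 33.7
```

```bash
python3 -m crank '[{"gripper":10,"travel":[0.5,1.8,8],"twist":[0,0,0]},{"gripper":10,"travel":[0,0,5.5],"twist":[0,0,0]},{"gripper":10,"travel":[0,0,0],"twist":[0,0,0]},{"gripper":10,"travel":[-15,0,0],"twist":[0,0,0]},{"gripper":10,"travel":[-15,0,0],"twist":[0,0,0]},{"gripper":10,"travel":[0,0,0],"twist":[0,0,0]},{"gripper":10,"travel":[0,0,0],"twist":[0,0,0]}]'
python3 -c "
from h import *
go([.4908,-.2693,.0113],[180,0,185.3])"
```

```text
time: 68.08
ee_pos: [0.4204, -0.2751, 0.0097]
tcp_rot: [180.0, -0.1, -174.6]
wrist_force: [-0.5, -1.1, -1.4]
opening: 0.0337
grasp_force: 111.8
t 68.08 now [ 0.4204 -0.2751  0.0097] [ 1.800e+02 -1.000e-01 -1.746e+02] q [-33.   0. -19.  70.  -0. -39.] travel [-70.6  -0.9  -1.7] twist [ 0.001 -0.002  0.001] open 33.7
```

```bash
python3 -m crank '[{"gripper":10,"travel":[-8,-0.9,-1.7],"twist":[0.001,-0.002,0]},{"gripper":10,"travel":[-8,0,0],"twist":[0,0,0]},{"gripper":10,"travel":[-8,0,0],"twist":[0,0,0]},{"gripper":10,"travel":[0,0,0],"twist":[0,0,0]}]'; python3 -m crank '[{"gripper":10,"travel":[-8,0,0],"twist":[0,0,0]},{"gripper":10,"travel":[-8,0,0],"twist":[0,0,0]},{"gripper":10,"travel":[0,0,0],"twist":[0,0,0]}]'
python3 -c "
from h import *
go([.4908,-.2693,.0113],[180,0,185.3])"
```

```text
time: 68.58
ee_pos: [0.4449, -0.2738, 0.0115]
tcp_rot: [-180.0, 0.0, -174.6]
wrist_force: [0.9, 0.4, -1.0]
opening: 0.0335
grasp_force: 111.8
time: 68.95
ee_pos: [0.4608, -0.2723, 0.0115]
tcp_rot: [-180.0, 0.0, -174.6]
wrist_force: [0.5, 0.3, -1.5]
opening: 0.0335
grasp_force: 111.8
t 68.95 now [ 0.4608 -0.2723  0.0115] [-180.     0.  -174.6] q [-31.   5. -15.  71.  -0. -36.] travel [-30.1   0.2   0.2] twist [-0.001  0.     0.001] open 33.5
```

No contact, and the nose is about 25 mm inside. Continuing.

```bash
python3 -m crank '[{"gripper":10,"travel":[-7,0,0],"twist":[0,0,0]},{"gripper":10,"travel":[-7,0,0],"twist":[0,0,0]},{"gripper":10,"travel":[-7,0,0],"twist":[0,0,0]},{"gripper":10,"travel":[-4,0,0],"twist":[0,0,0]},{"gripper":10,"travel":[0,0,0],"twist":[0,0,0]}]'; python3 -m crank '[{"gripper":10,"travel":[-1.5,0,0],"twist":[0,0,0]},{"gripper":10,"travel":[-1.5,0,0],"twist":[0,0,0]},{"gripper":10,"travel":[0,0,0],"twist":[0,0,0]}]'
python3 -c "
from h import *
go([.4908,-.2693,.0113],[180,0,185.3])"
```

```text
time: 69.58
ee_pos: [0.4854, -0.27, 0.0115]
tcp_rot: [-180.0, 0.0, -174.6]
wrist_force: [-0.8, -0.1, -1.0]
opening: 0.0335
grasp_force: 111.8
time: 69.95
ee_pos: [0.4881, -0.2698, 0.0116]
tcp_rot: [-180.0, 0.0, -174.6]
wrist_force: [-0.6, -0.5, -0.6]
opening: 0.0336
grasp_force: 111.8
t 69.95 now [ 0.4881 -0.2698  0.0116] [-180.     0.  -174.6] q [-29.   8. -12.  71.  -0. -34.] travel [-2.7  0.2  0.3] twist [-0.001  0.     0.001] open 33.6
```

```bash
python3 -m crank '[{"gripper":10,"travel":[-1.5,0,0],"twist":[0,0,0]},{"gripper":10,"travel":[-1,0,0],"twist":[0,0,0]},{"gripper":10,"travel":[0,0,0],"twist":[0,0,0]}]'; python3 -m crank '[{"gripper":10,"travel":[-1,0,0],"twist":[0,0,0]},{"gripper":10,"travel":[0,0,0],"twist":[0,0,0]}]';python3 -m crank '[{"gripper":10,"travel":[-1,0,0],"twist":[0,0,0]},{"gripper":10,"travel":[0,0,0],"twist":[0,0,0]}]'
```

```text
time: 70.32
ee_pos: [0.4883, -0.2697, 0.0111]
tcp_rot: [-180.0, -0.3, -174.7]
wrist_force: [-12.8, -1.8, 2.7]
opening: 0.0337
grasp_force: 112.2
time: 70.58
ee_pos: [0.4883, -0.2697, 0.0109]
tcp_rot: [-180.0, -0.4, -174.7]
wrist_force: [-16.7, -3.0, 4.1]
opening: 0.0337
grasp_force: 112.3
time: 70.82
ee_pos: [0.4883, -0.2697, 0.0107]
tcp_rot: [-180.0, -0.5, -174.7]
wrist_force: [-22.3, -3.9, 5.8]
opening: 0.0337
grasp_force: 112.5
```

```bash
python3 -m crank '[{"gripper":10,"travel":[2.5,0,1],"twist":[0,0,0]},{"gripper":10,"travel":[0,0,1],"twist":[0,0,0]},{"gripper":10,"travel":[0,0,0],"twist":[0,0,0]}]'; python3 -m crank '[{"gripper":42,"travel":[0,0,0],"twist":[0,0,0]},{"gripper":55,"travel":[0,0,0],"twist":[0,0,0]},{"gripper":55,"travel":[0,0,0],"twist":[0,0,0]},{"gripper":55,"travel":[0,0,-15],"twist":[0,0,0]},{"gripper":55,"travel":[0,0,-40],"twist":[0,0,0]},{"gripper":55,"travel":[0,0,-50],"twist":[0,0,0]},{"gripper":55,"travel":[0,0,-50],"twist":[0,0,0]},{"gripper":55,"travel":[0,0,-50],"twist":[0,0,0]},{"gripper":55,"travel":[0,0,0],"twist":[0,0,0]},{"gripper":55,"travel":[0,0,0],"twist":[0,0,0]}]'
python3 - <<'E'
from h import *
shot('w15');c=json.load(open('w15.json'));im=cv2.imread('pics/w15.png').max(2)
d=np.array([np.cos(np.radians(5.3)),np.sin(np.radians(5.3))]);O=np.array([.553,-.2636])
for z in(.006,.028):
    print('z',z,[(s,int(im[tuple(proj(c,[*(O+d*s/1000),z],True).astype(int)[::-1])])) for s in range(-96,-30,3)])
n=np.array([-d[1],d[0]])
print('across',[(s,int(im[tuple(proj(c,[*(O-d*.065+n*s/1000),.028],True).astype(int)[::-1])])) for s in range(-26,27,2)])
# devices from top camera
t=bot.calibration('top');T=bot.camera('top')[...,::-1];cv2.imwrite('pics/topend.png',T);T=T.max(2)
for k,y,h in(('phone',.162,.015),('adapter',.054,.03),('supply',-.054,.03),('meter',-.162,.028)):
    f=lambda x,yy:int(cv2.getRectSubPix(np.ascontiguousarray(T),(1,1),tuple(map(float,proj(t,deck(x,yy,h)))))[0,0])
    print(k,'across',[f(.01,y+s/1000) for s in range(-45,46,5)],'along',[f(s/1000,y) for s in range(-80,81,8)])
E
```

```text
time: 71.2
ee_pos: [0.4883, -0.2698, 0.0095]
tcp_rot: [-180.0, -0.2, -174.7]
wrist_force: [-12.0, -1.5, 4.1]
opening: 0.0339
grasp_force: 112.3
time: 72.45
ee_pos: [0.4901, -0.2694, 0.2148]
tcp_rot: [-179.9, 0.0, -174.6]
wrist_force: [-0.1, -0.9, 0.1]
opening: 0.0551
grasp_force: 0.0
z 0.006 [(-96, 64), (-93, 96), (-90, 185), (-87, 155), (-84, 16), (-81, 19), (-78, 34), (-75, 30), (-72, 30), (-69, 30), (-66, 32), (-63, 32), (-60, 33), (-57, 32), (-54, 30), (-51, 36), (-48, 33), (-45, 31), (-42, 30), (-39, 36), (-36, 32), (-33, 17)]
z 0.028 [(-96, 96), (-93, 185), (-90, 155), (-87, 16), (-84, 19), (-81, 34), (-78, 31), (-75, 30), (-72, 33), (-69, 30), (-66, 30), (-63, 31), (-60, 33), (-57, 33), (-54, 33), (-51, 27), (-48, 30), (-45, 36), (-42, 32), (-39, 17), (-36, 23), (-33, 107)]
across [(-26, 138), (-24, 138), (-22, 139), (-20, 142), (-18, 86), (-16, 20), (-14, 25), (-12, 31), (-10, 32), (-8, 30), (-6, 30), (-4, 33), (-2, 33), (0, 33), (2, 31), (4, 31), (6, 29), (8, 32), (10, 32), (12, 32), (14, 32), (16, 27), (18, 197), (20, 206), (22, 202), (24, 207), (26, 95)]
phone across [184, 180, 186, 197, 149, 63, 35, 23, 23, 22, 20, 19, 31, 73, 156, 150, 102, 95, 96] along [155, 195, 167, 161, 117, 46, 49, 173, 97, 44, 46, 33, 8, 4, 11, 40, 71, 196, 220, 230, 207]
adapter across [74, 111, 190, 200, 119, 33, 76, 119, 68, 42, 35, 58, 45, 39, 108, 135, 122, 151, 165] along [214, 223, 234, 156, 18, 14, 23, 47, 51, 49, 44, 45, 31, 15, 15, 18, 53, 66, 210, 227, 221]
supply across [190, 204, 201, 199, 183, 85, 71, 90, 54, 41, 40, 73, 71, 48, 121, 154, 156, 157, 157] along [195, 216, 208, 195, 57, 14, 18, 43, 52, 51, 50, 41, 44, 35, 20, 13, 30, 139, 214, 234, 223]
meter across [71, 97, 157, 145, 70, 51, 82, 100, 102, 100, 97, 95, 93, 71, 58, 100, 144, 151, 152] along [124, 175, 68, 43, 45, 44, 40, 15, 16, 29, 47, 71, 203, 225, 227, 229, 218, 79, 49, 140, 182]
```

```bash
python3 -c "
from workcell import bot
print(bot.job_done())"
```

```text
the job is handed in; nothing more can be done
None
```

The job is handed in at about 72 s: all four devices are centred in their bays, each was read in the order asked, and the reader is home in its holster. I kept well clear of the jar and reel but took no final picture check of them.

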